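# Clamp a glued-up instrument neck in the cam jig and start the glue timer

## Robot

A 6-joint arm with a two-finger parallel gripper is mounted at the origin on the work surface. World frame = base frame: x ahead of the robot, y to its left, z up, the work surface at z = 0. Lengths are in mm, angles in degrees, forces in N, time in s.
With the tool pointing down it reaches from about 425 to 1125 mm from the base axis. Payload 14.9 kg.
Tool frame: the origin (TCP) lies at the very end of the fingers, on their centre line; the grasp point (between the pads) lies 19 mm behind it; z points along the fingers, y is the direction in which the jaws open and shut (so a half turn about z gives the same grasp; the last joint's range is limited). The gripper opens to 91 mm and grips with 3 to 60 N. Pads are 32 mm wide; open, the fingers measure 118 mm over their backs; the gripper's body (76 mm by 178 mm) begins 60 mm behind the grasp point.
Start: joints at [-65.735, 21.709, 99.362, -0, 58.929, -1.908], TCP at [308.753, -628.243, 213.932] pointing down, gripper open.
Joint ranges: [-158.91, 158.91], [-42.39, 125.64], [0.06, 152.35], [-60.88, 240.88], [17.5, 164.5], [-176.32, 176.32]. Speed limits (degrees/s): [108.29, 108.29, 136.94, 180, 180, 180].

## Interface

Orientations are given as [roll, pitch, yaw] about the fixed x, y, z axes, in that order (R = Rz(yaw) Ry(pitch) Rx(roll)).
In Python, from plant import env, viewer, nets gives the robot as it stands.
- The arm moves only by the shell command python3 -m creep 'ROWS' [FORCE]. ROWS is JSON, a list that holds one entry, the list of rows, each a list of 7 numbers: the opening, from -1 (shut) to 1 (fully open), then the shift along the tool's x, y, z in mm, then the turn, a rotation vector about the tool's x, y, z in degrees. A call has 1 to 5 rows; each row shifts and turns the commanded pose from where the row before left it, along the tool's axes as they then stand; what a row does not reach is not made up. A row lasts 1/8 s, in which the tool goes at most 62.5 mm and 10.7 degrees, less where a joint would pass 70% of its speed; a pose out of reach is approached as far as the arm can. A call with a gripper value outside its range is refused whole. The fingers move at their own pace and stop on an object; FORCE is the grip in N (left out, the last holds). Time passes only in rows, so rows that do not move let the fingers close. It gives the time, the measured TCP pose, the force and the opening at its end, in the units of the state.
- env.observe(): the state, without advancing time (a new reading comes with each control period).
- viewer.snapshot(name): name is "scene" or "top" or "wrist"; returns the picture (420x560x3 uint8, blue, green, red); there is no depth.
- viewer.camera_model(name): a dict with "K" (3x3 intrinsics, pixels), "world_to_cam" (4x4, takes a point from world to camera coordinates); the wrist camera has in their place "T_tool_cam" (4x4, takes a point from camera to tool coordinates, whose origin is the TCP and whose axes are the flange's). Camera axes: x right, y down, z forward; pixel columns grow to the right and rows downward; lengths in mm; the calibration is good to about 2 mm. The wrist camera is an equidistant fisheye: a pixel r from the principal point sees the ray r / f radians off the axis. A picture is of the moment at which its call begins: read the wrist's pose just before it. camera_model takes no time and is no camera call.
- env.sign_off(): hands the job in, once; it reports no verdict.
Trained networks look in the newest picture that a camera, given by its name, has taken for a name from the list of things; names that differ only in an ending like _2 or _b are one class to them, and where a whole thing is asked for, a point or a joint stands for the part that bears it (a point fixed in the world has none). Each returns a list of dicts, best first, with "score" (0 to 1); they miss things now and then, are a little off and sometimes report something else, mostly with a low value. They report only what shows in the picture. A call takes as long as a camera call.
- nets.cut_out(name, camera): "mask" (420x560 bool, what is visible of it) and "centre" ([column, row] in pixels, amid what is visible of it).
The state is a dict: "time": time; "joints": joint angles; "qd": joint speeds; "effort": joint torques, N m; "tool_pos": TCP position; "eef_rot": TCP orientation; "ft_force": force on the tool from outside, world axes, zero at the start; "torque": the same for the moment, N m; "grip_width": finger opening in mm.
Only numpy, scipy, OpenCV 4.12 (cv2) and the standard library are available. Lean on these libraries where they do the work, as an engineer would, in place of code of your own. Each camera call takes 0.05 s, during which the arm holds its last target.

## Task

Lay the glued-up neck gently flat in the clamping jig (no dropping), dark fingerboard side along the fence and walnut heel end up to the end stop, and turn the red cam by its black handle until its lobe bears firmly on the neck and pinches it against the fence; open the cam first if it is in the way. Once the neck is clamped, push the green timer button fully down and let it spring back up. Leave the glue bottle, the wax tin and the sanding block where they stand.

Things in the scene. Friction and masses are not known exactly. Their poses are not given: they have to be found in the camera images.
- jig: Clamping jig fixed to the bench: plywood board 250 (x) x 150 (y) x 12 mm. Origin: centre of its underside, on the bench. Aluminium fence, 200 mm along x, clamping face at y = +58 mm facing -y; aluminium end stop across y = 10..70 mm, face at x = +100 mm facing -x. Both 15 mm thick, tops 28 mm above the bench. The cam is at -y of the neck's place, the wax tin stands on the board's -x -y corner.
- neck_home (a point): Where the neck's origin lies when fully home on fence and end stop: jig x = 0, y = +35 mm, on top of the board, 12 mm above the bench. The neck's axes then point as this point's (the jig's) do: heel to +x, fingerboard to +y.
- cam (a joint): Cam angle (rad, 0..2.9, grows clockwise from above), starts 0.4..1.6. Lobe points to jig -y (away from the fence) at 0, to jig -x at pi/2. The disc reaches 30-14*cos(angle) mm from the pivot towards the fence; a neck on the fence is 36 mm from it, so they meet at 2.01; beyond, it squeezes (yields 1 mm per 20 N) and drags the neck to the end stop. Stays where left (0.2 N m friction); squeezing takes 0.5-1 N m more.
- cam_pivot (a point): Cam's vertical pivot axis at the top of the board, fixed at jig x = +45, y = -24 mm, 12 mm above the bench. The red cam disc (radius 30 mm, its centre 14 mm off the pivot) lies 14 to 28 mm above the bench, on a 20 mm thick steel spindle. The point's axes are the jig's.
- cam_grip (a point): On the pivot axis, at mid height of the cam's handle, 79 mm above the bench. The handle is a black upright bar 64 mm long, 14 mm thick, 38 mm high (60-98 mm above the bench), centred on the pivot; it turns with the cam. Its length lies along this point's x axis, at right angles to the lobe (which is at -y). Its end with a white mark points to jig +x at angle 0. Half open, it can overhang the neck's place.
- neck: Loose glued-up neck, 200 mm long (x), 0.18-0.31 kg. Origin: centre of length and width, on the underside. x = -60..+100 mm is a straight bar 46 mm wide, 40 mm high: walnut heel the last 40 mm at +x, before it light wood with a near-black 12 mm fingerboard along its +y side. At -x a peghead 40 long, 34 wide, 22 mm high, four dark holes. Starts flat on the bench, jig and neck either side of the middle.
- neck_heel (a point): Middle of the neck's heel end face (neck x = +100 mm, y = 0, 20 mm above the underside). The centre of mass of the neck lies near its x = +10 mm.
- timer: Grey glue timer, fixed to the bench: box 80 (x) x 100 (y) x 50 mm high, blank dark displays, a push button in the middle of its top. Origin: centre of its underside. It and the glue bottle stand in the middle between jig and neck, one nearer and one farther from the robot; which is which varies.
- start (a joint): Travel of the timer's green push button (m): 0 up, 0.008 fully down. Spring: about 1.5 N to start, 5 N fully down; it springs back up.
- start_top (a point): Centre of the top of the button (40 mm diameter, 74 mm above the bench when up). It goes straight down when pushed.
- glue: Bystander: loose amber glue bottle with a pale label and black cap, 58 mm in diameter, 170 mm high. Origin: centre of its underside.
- wax: Bystander: loose brass-coloured wax tin with a white lid, 54 mm in diameter, 55 mm high, standing on the jig's board near jig x = -94, y = -45 mm (its top 67 mm above the bench). Origin: centre of its underside.
- sander: Bystander: loose cork and wood sanding block, 66 x 115 mm, 46 mm high, on the bench beyond the timer and bottle. Origin: centre of its underside.

How it is judged (in metres and radians):
On the way, in this order (a step that is already met when the one before it is completed fails the run):
1. the neck lies flat in the jig between cam and fence, heel end within 30 mm of the end stop (x of neck_heel in the frame of jig between 0.07 and 0.104 m and z of neck in the frame of jig between 0.008 and 0.016 m and y of neck in the frame of jig between 0.005 and 0.04 m and angle between the x axis of neck and the x axis of jig, either way round below 0.15 rad and angle between neck's own z axis and vertical below 0.1 rad), for 0.1 s.
2. the cam's lobe bears on the neck with more than 3 N and holds it against the fence (within 4 mm), heel within 10 mm of the stop (x of neck_heel in the frame of jig between 0.09 and 0.104 m and z of neck in the frame of jig between 0.008 and 0.016 m and y of neck in the frame of jig between 0.031 and 0.039 m and angle between the x axis of neck and the x axis of jig, either way round below 0.06 rad and angle between neck's own z axis and vertical below 0.1 rad and contact force between cam and neck above 3 N), for 0.3 s.
3. the timer button is pushed fully down (over 6.5 mm) (value of joint start above 0.0065 m), for 0.05 s.
At the end, for the whole second after the job is handed in: Neck flat on the jig board (height within 4 mm), heel within 10 mm of the end stop, fingerboard side within 4 mm of the fence and parallel within 0.06 rad, the cam bearing on it with over 3 N; timer button up again (within 1.5 mm), neck at rest (all of step 2 and value of joint start below 0.0015 m and linear speed of neck below 0.02 m/s); the robot touches nothing.
It fails at once if the timer button is pushed down (more than 4 mm) while the cam does not bear on the neck (value of joint start above 0.004 m and contact force between cam and neck below 1 N).
It fails at once if the neck is dropped or thrown (faster than 0.6 m/s while no finger touches it) (linear speed of neck above 0.6 m/s and contact force between the fingers and neck below 0.05 N).
It fails at once if the glue bottle is moved more than 20 mm or tipped (distance of glue from where it was at the start of the episode above 0.02 m or angle between glue's own z axis and vertical above 0.3 rad).
It fails at once if the wax tin is moved more than 20 mm or tipped (distance of wax from where it was at the start of the episode above 0.02 m or angle between wax's own z axis and vertical above 0.3 rad).
It fails at once if the sanding block is moved more than 20 mm or tipped (distance of sander from where it was at the start of the episode above 0.02 m or angle between sander's own z axis and vertical above 0.3 rad).
It also fails if it takes over 72 s, if anything falls off the work surface, if the arm or the gripper's body presses on something with over 40 N, if the wrist force passes 120 N, or if a joint passes its speed limit or range.

## Working session

There is one attempt and no reset: what is moved stays moved. The work goes in short steps, Python scripts to look and compute and a shell command to move; the robot and the scene stay as the last step left them, time stands still between calls to the robot, and variables do not carry over. Pictures are saved under pics/ and viewed, and the job is handed in when it is done.

```bash
ls; mkdir -p pics; python3 - <<'E'
from plant import env, viewer, nets
import cv2, numpy as np
print(env.observe())
for n in ("scene","top","wrist"):
    im=viewer.snapshot(n); cv2.imwrite(f"pics/{n}0.png",im)
    m=viewer.camera_model(n); print(n,{k:np.round(np.array(v),3).tolist() if not isinstance(v,str) else v for k,v in m.items()})
E
```

```text
pics
{'time': 0.0, 'joints': array([-6.57341095e+01,  2.17387900e+01,  9.93967845e+01,  2.17253263e-03,
        5.89295389e+01, -1.90682293e+00]), 'qd': array([ 0.05403416, -0.03296031,  0.03013705,  0.04142444, -0.04128433,
        0.04096738]), 'effort': array([-1.50353455e-03, -7.63721108e+01, -4.34370804e+01,  6.50210981e-02,
        4.24165581e-02, -1.13686874e-04]), 'tool_pos': array([ 308.59951545, -627.84232947,  213.27474501]), 'eef_rot': array([-1.79934984e+02, -4.02513963e-03,  2.61715888e+01]), 'ft_force': array([-1.22159622,  0.19711103, -0.02741404]), 'torque': array([0.01951989, 0.0440101 , 0.00118576]), 'grip_width': 91.33482483368834}
scene {'K': [[459.857, 0.0, 276.679], [0.0, 459.857, 210.452], [0.0, 0.0, 1.0]], 'world_to_cam': [[-0.494, 0.869, 0.005, 318.331], [0.521, 0.301, -0.798, -227.167], [-0.696, -0.392, -0.602, 1502.277], [0.0, 0.0, 0.0, 1.0]]}
top {'K': [[386.096, 0.0, 277.744], [0.0, 386.096, 211.287], [0.0, 0.0, 1.0]], 'world_to_cam': [[0.005, -1.0, -0.008, -21.368], [-0.996, -0.005, -0.088, 591.289], [0.088, 0.008, -0.996, 945.894], [0.0, 0.0, 0.0, 1.0]]}
wrist {'K': [[325.192, 0.0, 274.556], [0.0, 325.192, 206.083], [0.0, 0.0, 1.0]], 'T_tool_cam': [[0.001, -0.965, -0.261, 73.082], [1.0, 0.001, -0.0, -0.69], [0.001, -0.261, 0.965, -169.839], [0.0, 0.0, 0.0, 1.0]]}
```

View pics/scene0.png

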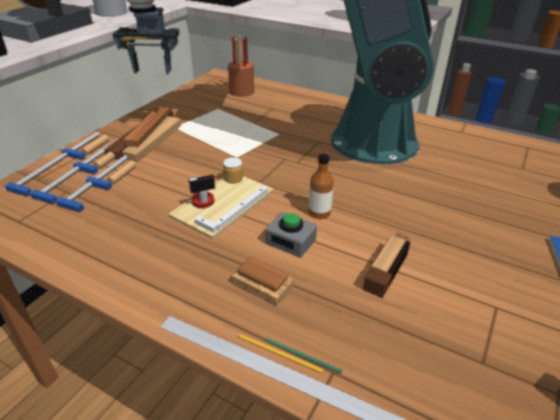

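View pics/top0.png

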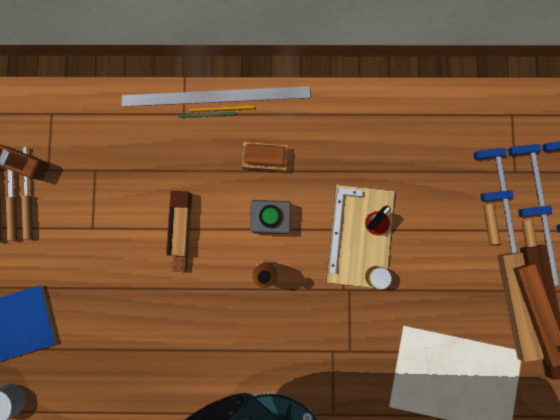

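View pics/wrist0.png

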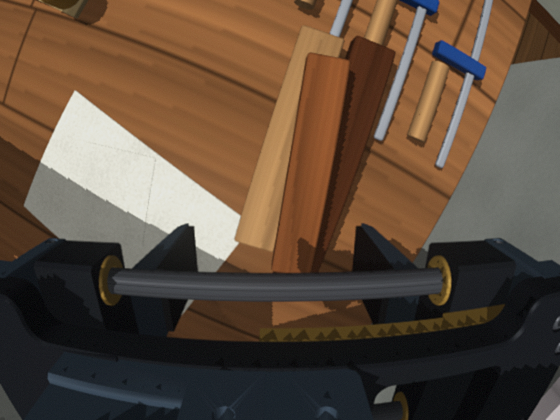

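The top view shows the jig at right (fence at col 337, end stop at row 190, cam at 377,222, wax at 379,278). The neck is at left (179,230), heel up and fingerboard left. The timer (270,215) and bottle (264,275) stand between them. Next I measure.

```bash
cat > h.py <<'E'
from plant import env, viewer, nets
import cv2, numpy as np
def unproj(cam,uv,z):
    m=viewer.camera_model(cam);K=np.array(m["K"]);T=np.array(m["world_to_cam"])
    uv=np.atleast_2d(np.array(uv,float)); d=np.c_[uv,np.ones(len(uv))]@np.linalg.inv(K).T@T[:3,:3]
    c=-T[:3,:3].T@T[:3,3]
    return c+d*((z-c[2])/d[:,2])[:,None]
def proj(cam,P):
    m=viewer.camera_model(cam);K=np.array(m["K"]);T=np.array(m["world_to_cam"])
    P=np.atleast_2d(np.array(P,float)); q=(P@T[:3,:3].T+T[:3,3])@K.T
    return q[:,:2]/q[:,2:]
E
python3 - <<'E'
from h import *
t=cv2.imread('pics/top0.png')
viewer.snapshot("top")
for n in ("neck","jig","cam","timer","start","glue","wax","sander","neck_heel"):
    r=nets.cut_out(n,"top")
    for q in r[:2]:
        m=q["mask"].astype(np.uint8); c=max(cv2.findContours(m,0,1)[0],key=cv2.contourArea)
        print(n,round(q["score"],2),np.round(q["centre"],1),m.sum(),[np.round(x,1) for x in cv2.minAreaRect(c)])
        if q is r[0]: np.save(f"m_{n}.npy",m)
cv2.imwrite("pics/neckz.png",cv2.resize(t[180:285,150:210],None,fx=5,fy=5,interpolation=cv2.INTER_CUBIC))
cv2.imwrite("pics/jigz.png",cv2.resize(t[175:300,315:405],None,fx=4.7,fy=4.7,interpolation=cv2.INTER_CUBIC))
print(env.observe()["time"])
E
```

```text
neck 0.81 [181.  228.4] 1639 [array([178.2, 231.2]), array([22.1, 80.1]), np.float64(3.6)]
jig 0.91 [356.8 232.7] 5371 [array([360.6, 236.8]), array([60.7, 98.7]), np.float64(5.8)]
cam 0.82 [377.4 224. ] 551 [array([377.5, 220. ]), array([28., 25.]), np.float64(90.0)]
timer 0.97 [268.9 216.9] 1358 [array([270. , 216.4]), array([41.3, 34.2]), np.float64(2.9)]
timer 0.72 [268.1 214.5] 205 [array([269.5, 215.5]), array([15., 15.]), np.float64(90.0)]
start 0.74 [266.5 216. ] 206 [array([269.5, 215.5]), array([15., 15.]), np.float64(90.0)]
start 0.46 [377.7 222.1] 488 [array([377.5, 220. ]), array([26., 23.]), np.float64(90.0)]
glue 0.79 [262.1 274. ] 579 [array([264.5, 274. ]), array([28., 25.]), np.float64(90.0)]
glue 0.41 [378.4 223.8] 544 [array([377.5, 220. ]), array([28., 25.]), np.float64(90.0)]
wax 0.66 [379.4 278.5] 470 [array([377.5, 277. ]), array([22., 25.]), np.float64(90.0)]
neck_heel 0.77 [178.4 228.4] 1633 [array([178.2, 230.7]), array([22. , 79.2]), np.float64(3.4)]
0.65
```

View pics/jigz.png

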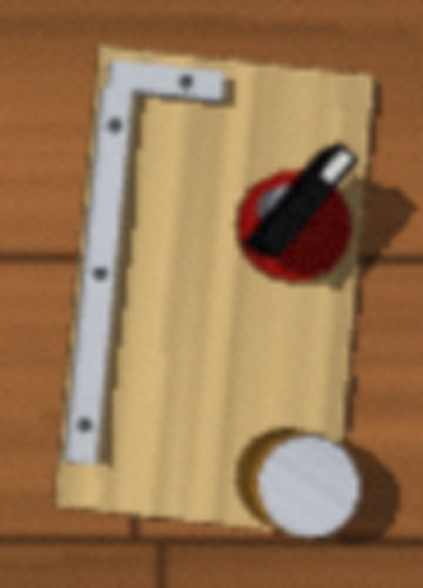

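View pics/neckz.png

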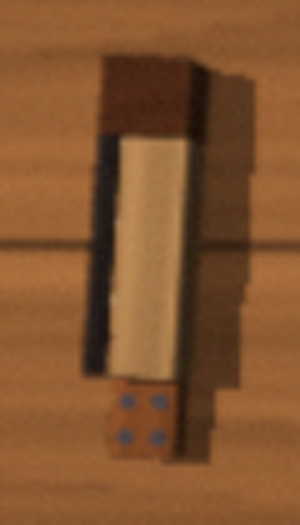

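The handle's white end points up-right, so the cam is at about 0.7 rad. The neck's heel corners are at roughly (171,191) and (188,191). I now fit planar poses from the picked corners.

```bash
cat >> h.py <<'E'
from scipy.optimize import least_squares
def fit(cam,pts,uv,x0):
    pts=np.array(pts,float);uv=np.array(uv,float)
    def w(p):
        c,s=np.cos(p[2]),np.sin(p[2]); q=pts.copy()
        q[:,0]=p[0]+c*pts[:,0]-s*pts[:,1]; q[:,1]=p[1]+s*pts[:,0]+c*pts[:,1]; return q
    r=least_squares(lambda p:(proj(cam,w(p))-uv).ravel(),x0,x_scale=[100,100,1],loss='soft_l1')
    return r.x,(proj(cam,w(r.x))-uv)
E
python3 - <<'E'
from h import *
def z2(uv,s,ox,oy): return (np.array(uv,float)+.5)/s-.5+[ox,oy]
P=[(125,75,12),(125,-75,12),(-125,75,12),(100,58,28),(100,10,28)]
uv=z2([(103,47),(373,75),(57,508),(133,97),(222,101)],4.7,315,175)
x,e=fit("top",P,uv,[550,-200,0]); print("jig",x[:2],np.degrees(x[2]),np.round(e,1).tolist())
c,s=np.cos(x[2]),np.sin(x[2])
for n,q in dict(home=(0,35),pivot=(45,-24),wax=(-94,-45)).items(): print(n,x[0]+c*q[0]-s*q[1],x[1]+s*q[0]+c*q[1])
h=unproj("top",z2([(341,162),(262,246)],4.7,315,175),98); print("handle",h, np.degrees(np.arctan2(*(h[0]-h[1])[[1,0]])))
P=[(100,23,40),(100,-23,40),(-60,23,40),(-60,-23,40),(-100,17,22),(-100,-17,22)]
uv=z2([(106,57),(193,60),(83,375),(177,382),(107,455),(170,459)],5,150,180)
x,e=fit("top",P,uv,[550,200,0]); print("neck",x[:2],np.degrees(x[2]),np.round(e,1).tolist())
print("button",unproj("top",[269.7,215.5],74)); print("glue top",unproj("top",[264,276],170)); print("timer",unproj("top",[270,216.4],50))
E
```

```text
jig [ 529.77672435 -229.62206243] -5.744995888533938 [[-0.5, 0.2], [0.5, 0.3], [0.1, 0.2], [-0.1, -1.0], [-0.0, 0.1]]
home 533.2802650307734 -194.79785816402202
pivot 572.1482733578957 -258.00606909173894
wax 431.7443091527115 -264.9865300700231
handle [[ 591.40753144 -273.43695653   98.        ]
 [ 549.61568372 -233.75931057   98.        ]] -43.513460056215514
neck [540.00898489 230.00785618] -1.6188562995396563 [[-0.5, -0.3], [0.5, -0.3], [0.4, 0.4], [0.2, -0.3], [-0.9, 0.4], [0.1, 0.1]]
button [[5.76943469e+02 4.43537914e-01 7.40000000e+01]]
glue top [[441.28251726   8.74188463 170.        ]]
timer [[5.76591965e+02 3.92711225e-01 5.00000000e+01]]
```

Jig yaw fits at -5.7°, cam at about 0.66 rad, and neck at (540,230) with yaw -1.6°. Sizes and heights agree to within 1 px. First I turn the tool and raise it, then fly over towards the neck.

```bash
python3 -m creep '[[[1,0,0,-10,0,0,9.3],[1,0,0,-10,0,0,9.3],[1,0,0,-10,0,0,9.2]]]' 40 && python3 -m creep '[[[1,12.5,-57.5,0,0,0,0],[1,12.5,-57.5,0,0,0,0],[1,12.5,-57.5,0,0,0,0],[1,12.5,-57.5,0,0,0,0],[1,12.5,-57.5,0,0,0,0]]]'; python3 -m creep '[[[1,12.5,-57.5,0,0,0,0],[1,12.5,-57.5,0,0,0,0],[1,12.5,-57.5,0,0,0,0],[1,12.5,-57.5,0,0,0,0],[1,12.5,-57.5,0,0,0,0]]]'
```

```text
time: 1.02
tool_pos: [308.7, -628.2, 244.2]
eef_rot: [-180.0, 0.0, -1.9]
ft_force: [-0.7, -0.1, -0.6]
grip_width: 91.4
time: 1.65
tool_pos: [379.6, -340.9, 244.1]
eef_rot: [180.0, -0.0, -1.6]
ft_force: [-0.1, -0.7, 1.4]
grip_width: 91.2
time: 2.28
tool_pos: [450.3, -55.2, 244.3]
eef_rot: [180.0, -0.1, -1.6]
ft_force: [0.9, -0.6, 0.5]
grip_width: 90.9
```

```bash
python3 -m creep '[[[1,12.5,-57.5,0,0,0,0],[1,12.5,-57.5,0,0,0,0],[1,12.5,-57.5,0,0,0,0],[1,12.5,-57.5,0,0,0,0],[1,12.5,-57.5,0,0,0,0]]]';  python3 -m creep '[[[1,0,0,10,0,0,0],[1,0,0,0,0,0,0]]]'; python3 - <<'E'
from h import *
o=env.observe(); print(o["tool_pos"],o["eef_rot"])
im=viewer.snapshot("wrist"); cv2.imwrite("pics/w1.png",im)
E
```

```text
time: 2.9
tool_pos: [520.9, 230.7, 244.2]
eef_rot: [-180.0, -0.0, -1.6]
ft_force: [0.6, -0.5, -0.2]
grip_width: 91.1
time: 3.15
tool_pos: [519.8, 228.1, 232.9]
eef_rot: [180.0, 0.1, -1.6]
ft_force: [0.5, -0.7, 0.3]
grip_width: 91.1
[519.84250744 228.1433094  232.91291669] [ 1.79950350e+02  1.04167862e-01 -1.59545852e+00]
```

View pics/w1.png

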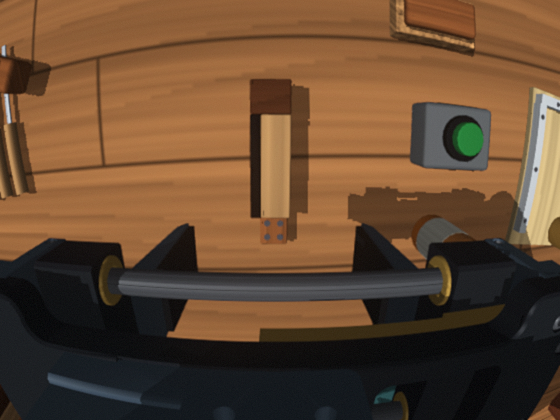

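The wrist view shows the neck: heel corners near (250,80)/(291,80) and bar end near (250,217)/(289,218), lined up with the tool. Refit from this closer view with the fisheye model.

```bash
cat >> h.py <<'E'
from scipy.spatial.transform import Rotation as Rn
def wproj(pose,P):
    m=viewer.camera_model("wrist");K=np.array(m["K"]);T=np.array(m["T_tool_cam"])
    R=Rn.from_euler("xyz",pose[3:],degrees=True).as_matrix()
    q=(np.atleast_2d(np.array(P,float))-pose[:3])@R; q=(q-T[:3,3])@T[:3,:3]
    r=np.hypot(q[:,0],q[:,1]); th=np.arctan2(r,q[:,2])
    return np.c_[K[0,2]+K[0,0]*th*q[:,0]/r, K[1,2]+K[1,1]*th*q[:,1]/r]
def world(p,pts):
    pts=np.array(pts,float); c,s=np.cos(p[2]),np.sin(p[2]); q=pts.copy()
    q[:,0]=p[0]+c*pts[:,0]-s*pts[:,1]; q[:,1]=p[1]+s*pts[:,0]+c*pts[:,1]; return q
def wfit(pose,pts,uv,x0):
    f=lambda p:(wproj(pose,world(p,pts))-np.array(uv,float))
    r=least_squares(lambda p:f(p).ravel(),x0,x_scale=[100,100,1],loss='soft_l1'); return r.x,f(r.x)
NP=[(100,23,40),(100,-23,40),(-60,23,40),(-60,-23,40),(-100,17,22),(-100,-17,22)]
def pose(): o=env.observe(); return np.r_[o["tool_pos"],o["eef_rot"]]
E
python3 - <<'E'
from h import *
ps=pose(); im=cv2.imread("pics/w1.png")
x,e=wfit(ps,NP,[(250,79.5),(291,80),(249.5,217),(289.5,218.5),(261,243),(288,243)],[540,230,0]); print(x[:2],np.degrees(x[2]),np.round(e,1).tolist())
for p,c in ((x,(0,255,0)),([540,230,-.0283],(255,0,255))):
    for u in wproj(ps,world(p,NP)): cv2.circle(im,tuple(int(round(v)) for v in u),2,c,-1)
cv2.imwrite("pics/w1z.png",cv2.resize(im[60:260,200:340],None,fx=3,fy=3,interpolation=cv2.INTER_CUBIC))
E
```

```text
[539.73338601 231.07645782] -1.0046521803624486 [[-0.6, -0.8], [0.3, -1.9], [2.9, 1.3], [2.2, -0.6], [-1.9, 1.2], [-2.0, 1.0]]
```

View pics/w1z.png

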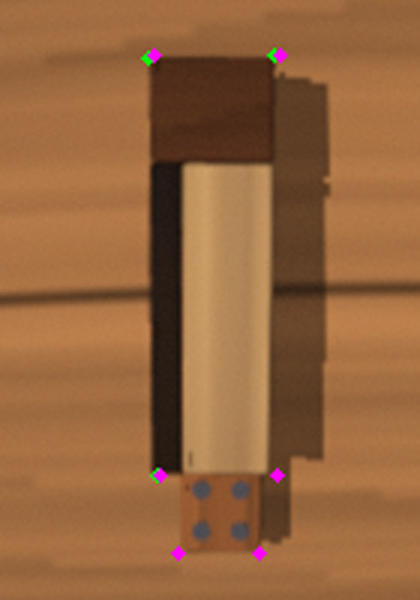

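Neck confirmed at about (540,231). The fitted markers lie within about 2 px. Descend to grasp at neck x = -20, clear of the cam handle later.

```bash
python3 -m creep '[[[1,0,-2,40,0,0,0],[1,0,0,40,0,0,0],[1,0,0,40,0,0,0],[1,0,0,40,0,0,0],[1,0,0,20,0,0,0]]]'; python3 -m creep '[[[1,0,0,15,0,0,0],[1,0,0,10,0,0,0],[1,0,0,5,0,0,0],[1,0,0,0,0,0,0]]]'
```

```text
time: 3.82
tool_pos: [520.1, 229.2, 52.6]
eef_rot: [180.0, 0.1, -1.7]
ft_force: [0.4, 0.4, 0.5]
grip_width: 91.3
time: 4.32
tool_pos: [520.9, 230.7, 24.2]
eef_rot: [-180.0, -0.0, -1.6]
ft_force: [0.3, 0.2, 0.1]
grip_width: 91.0
```

```bash
python3 -m creep '[[[1,0,0,2,0,0,0],[0.2,0,0,0,0,0,0],[-1,0,0,0,0,0,0],[-1,0,0,0,0,0,0],[-1,0,0,0,0,0,0]]]' 45; python3 -m creep '[[[-1,0,0,0,0,0,0],[-1,0,0,0,0,0,0],[-1,0,0,-5,0,0,0],[-1,0,0,-20,0,0,0],[-1,0,0,-30,0,0,0]]]'; python3 - <<'E'
from h import *
print(pose().round(1)); cv2.imwrite("pics/s2.png",viewer.snapshot("scene")); cv2.imwrite("pics/w2.png",viewer.snapshot("wrist"))
E
```

```text
time: 4.95
tool_pos: [520.7, 230.6, 22.0]
eef_rot: [-180.0, -0.0, -1.6]
ft_force: [-0.2, -0.3, -0.2]
grip_width: 54.3
time: 5.58
tool_pos: [520.3, 230.4, 78.0]
eef_rot: [180.0, 0.1, -1.6]
ft_force: [0.1, -0.1, -2.0]
grip_width: 45.5
[ 5.203e+02  2.304e+02  7.800e+01  1.800e+02  1.000e-01 -1.600e+00]
```

View pics/s2.png

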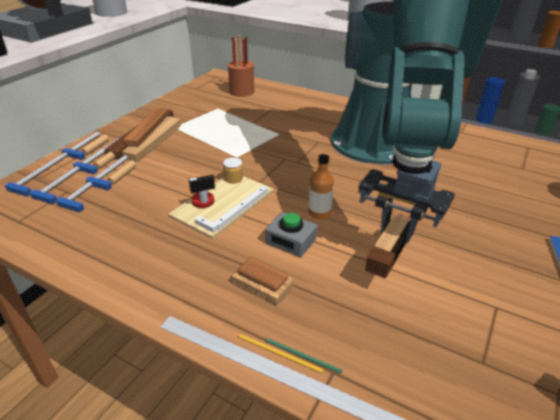

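View pics/w2.png

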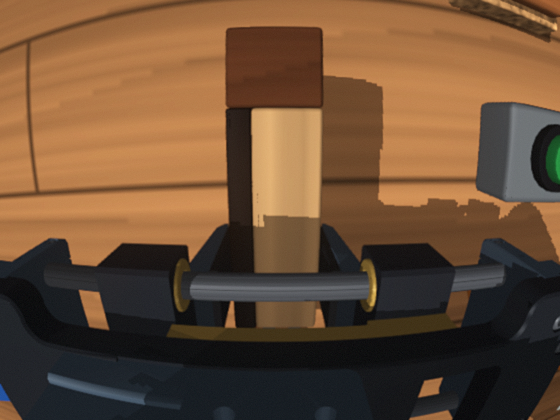

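The neck is held (45.5 mm, -2 N) and lifted level. The wrist picture shows heel corners at (226,28)/(322,28) and the walnut seam at row 107. From these I work out where the neck lies in the tool.

```bash
python3 - <<'E'
from h import *
ps=pose(); zu=ps[2]-22
P=[(100,23,40+zu),(100,-23,40+zu),(60,23,40+zu),(60,-23,40+zu),(60,11,40+zu)]
x,e=wfit(ps,P,[(226,28),(322,28),(227,107),(322,107),(252,107)],[540,230,0]); print(x[:2],np.degrees(x[2]),np.round(e,1).tolist())
ps2=np.r_[520.7,230.6,22,180,0,-1.6]
E
```

```text
[541.40299099 230.30471752] -1.0909447790687226 [[-0.6, -1.7], [1.7, -2.5], [-1.2, 1.3], [2.8, 0.5], [-0.5, 0.5]]
```

```bash
python3 -m creep '[[[-1,0,0,-30,0,0,0.8],[-1,0,0,-30,0,0,0.8],[-1,0,0,-30,0,0,0.8],[-1,0,0,-30,0,0,0.8],[-1,0,0,-30,0,0,0.9]]]'; python3 -m creep '[[[-1,1,20,0,0,0,0],[-1,3,40,0,0,0,0],[-1,3,40,0,0,0,0],[-1,3,40,0,0,0,0],[-1,3,40,0,0,0,0]]]';python3 -m creep '[[[-1,3,45,0,0,0,0],[-1,3,45,0,0,0,0],[-1,3,45,0,0,0,0],[-1,3,40,0,0,0,0],[-1,3,40,0,0,0,0]]]';python3 -m creep '[[[-1,2,20,0,0,0,0],[-1,1,8,0,0,0,0],[-1,0,0,0,0,0,0],[-1,0,0,0,0,0,0]]]'; python3 - <<'E'
from h import *
print(pose().round(1),env.observe()["grip_width"]); cv2.imwrite("pics/t3.png",viewer.snapshot("top")); cv2.imwrite("pics/w3.png",viewer.snapshot("wrist"))
E
```

```text
time: 6.3
tool_pos: [520.4, 230.4, 227.8]
eef_rot: [180.0, 0.0, -5.8]
ft_force: [-0.5, 0.2, -2.3]
grip_width: 45.5
time: 6.92
tool_pos: [514.3, 48.1, 225.4]
eef_rot: [180.0, 0.1, -5.7]
ft_force: [0.7, -0.5, -3.3]
grip_width: 45.5
time: 7.55
tool_pos: [507.5, -167.0, 225.4]
eef_rot: [-180.0, 0.1, -5.7]
ft_force: [0.2, 0.2, -2.8]
grip_width: 45.6
time: 8.05
tool_pos: [509.3, -192.5, 226.8]
eef_rot: [-180.0, 0.0, -5.7]
ft_force: [-1.1, -0.4, -2.1]
grip_width: 45.5
[ 509.3 -192.5  226.8 -180.     0.    -5.7] 45.484955689986265
```

View pics/w3.png

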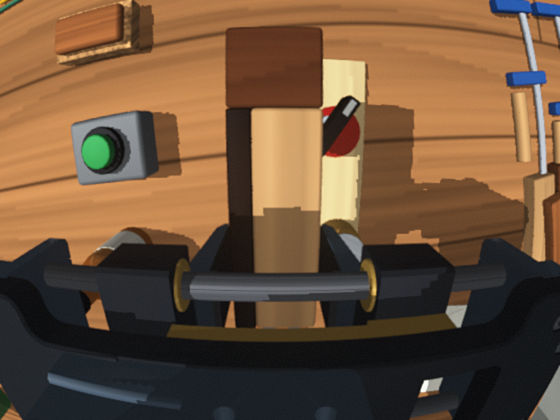

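The held neck hides the fence; only the jig's -y edge (365,62 to 360,225) and the handle (345,125) show. I step aside in -y to see the fence.

```bash
python3 -m creep '[[[-1,-10,35,0,0,0,0],[-1,-20,35,0,0,0,0],[-1,-20,35,0,0,0,0],[-1,-10,25,0,0,0,0],[-1,0,0,0,0,0,0]]]'; python3 -m creep '[[[-1,0,0,0,0,0,0],[-1,0,0,0,0,0,0]]]'; python3 - <<'E'
from h import *
print(pose().round(1)); im=viewer.snapshot("wrist");cv2.imwrite("pics/w4.png",im)
cv2.imwrite("pics/w4z.png",cv2.resize(im[20:240,60:260],None,fx=3,fy=2.7,interpolation=cv2.INTER_CUBIC))
E
```

```text
time: 8.78
tool_pos: [436.2, -317.5, 227.0]
eef_rot: [180.0, -0.0, -5.8]
ft_force: [-0.1, 0.2, -2.4]
grip_width: 45.4
time: 9.02
tool_pos: [437.1, -316.0, 226.9]
eef_rot: [-180.0, 0.0, -5.7]
ft_force: [0.5, -0.4, -2.2]
grip_width: 45.6
[ 437.1 -316.   226.9 -180.     0.    -5.7]
```

View pics/w4z.png

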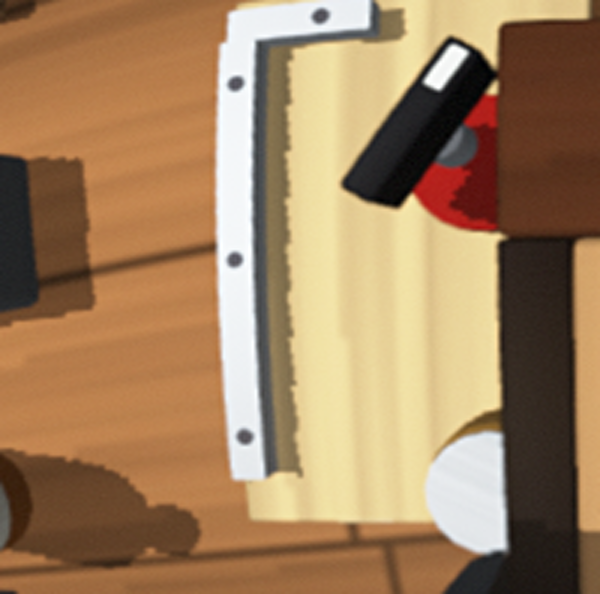

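View pics/t3.png

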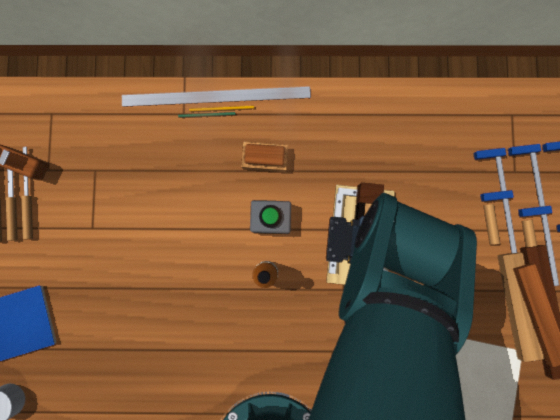

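```bash
python3 - <<'E'
from h import *
ps=pose(); print(ps.round(2))
uvz=np.array([(257,41),(372,27),(230,14),(220,42),(267,473),(233,480),(250,520)],float)
uv=(uvz+.5)/[3,2.7]-.5+[60,20]
P=[(100,58,28),(100,10,28),(115,70,28),(100,73,28),(-100,58,28),(-100,73,28),(-125,75,12)]
x,e=wfit(ps,P,uv,[530,-230,-.1]); print(x[:2],np.degrees(x[2]),np.round(e,1).tolist())
from h import world
print("pivot",world(x,[(45,-24,0)]),"home",world(x,[(0,35,0)]))
# neck seen in same picture
zu=ps[2]-22
im=cv2.imread("pics/w4.png"); 
N=[(100,23,40+zu),(60,23,40+zu),(60,11,40+zu)]
uvn=(np.array([(499,24),(499,237),(574,238)])+.5)/[3,2.7]-.5+[60,20]; print(uvn)
q=Rn.from_euler('xyz',ps[3:],degrees=True).as_matrix()
for dx in (20,21,22):
  o=ps[:3]+q@[dx,0,0]; print(dx,wproj(ps,world([o[0],o[1],np.radians(ps[5])],N)).round(1).tolist())
E
```

```text
[ 437.1  -316.07  226.94 -180.     -0.     -5.67]
[ 529.7733492  -228.13894511] -6.030213623499303 [[-0.4, -1.0], [-0.6, -0.1], [0.2, -1.2], [0.7, 0.3], [-0.2, 2.4], [0.3, -0.2], [-0.2, 0.7]]
pivot [[ 572.00307855 -256.73352431    0.        ]] home [[ 533.45020026 -193.33261284    0.        ]]
[[226.          28.57407407]
 [226.         107.46296296]
 [251.         107.83333333]]
20 [[226.1, 23.3], [225.7, 105.3], [251.5, 104.8]]
21 [[226.1, 21.3], [225.7, 103.2], [251.4, 102.6]]
22 [[226.2, 19.4], [225.7, 101.1], [251.4, 100.5]]
```

Jig refit is (529.8,-228.1), yaw -6.0°, agreeing with the top view to about 1.5 mm. The neck origin sits about 19 mm ahead of the TCP. Aim is 3 mm off the fence and 6 mm off the stop. Go back over the jig.

```bash
python3 -m creep '[[[-1,9,-20,0,0,0,0],[-1,16,-35,0,0,0,0],[-1,18,-40,0,0,0,0.2],[-1,11,-23,0,0,0,0],[-1,5,-10,0,0,0,0]]]'; python3 -m creep '[[[-1,0,0,0,0,0,0],[-1,0,0,20,0,0,0],[-1,0,0,30,0,0,0],[-1,0,0,30,0,0,0],[-1,0,0,0,0,0,0]]]';  for i in 1 2 3; do python3 -m creep '[[[-1,0,0,0,0,0,0]]]' | grep -E "tool_pos|rot"; done
```

```text
time: 9.7
tool_pos: [509.0, -193.9, 227.0]
eef_rot: [-180.0, -0.0, -5.8]
ft_force: [-0.2, -0.6, -3.2]
grip_width: 45.9
time: 10.32
tool_pos: [506.6, -195.5, 145.2]
eef_rot: [-179.9, 0.2, -6.0]
ft_force: [-0.1, -0.4, -1.6]
grip_width: 45.8
tool_pos: [508.6, -196.0, 148.0]
eef_rot: [180.0, -0.1, -6.0]
tool_pos: [508.9, -195.9, 148.3]
eef_rot: [180.0, -0.1, -5.9]
tool_pos: [508.7, -195.6, 147.8]
eef_rot: [180.0, -0.1, -5.9]
```

```bash
python3 -m creep '[[[-1,0,-1,20,0,0,0],[-1,0,0,25,0,0,0],[-1,0,0,25,0,0,0],[-1,0,0,15,0,0,0],[-1,0,0,10,0,0,0]]]'; python3 -m creep '[[[-1,0,0,4,0,0,0],[-1,0,0,3,0,0,0],[-1,0,0,2,0,0,0],[-1,0,0,0,0,0,0]]]'; python3 - <<'E'
from h import *
print(pose().round(1)); cv2.imwrite("pics/w5.png",viewer.snapshot("wrist"));im=viewer.snapshot("scene");cv2.imwrite("pics/s5.png",cv2.resize(im[130:260,140:340],None,fx=4,fy=4,interpolation=cv2.INTER_CUBIC))
E
```

```text
time: 11.32
tool_pos: [508.5, -194.4, 51.6]
eef_rot: [180.0, -0.0, -5.9]
ft_force: [0.1, 0.1, -2.1]
grip_width: 45.6
time: 11.82
tool_pos: [508.5, -194.4, 43.1]
eef_rot: [180.0, -0.0, -5.9]
ft_force: [0.3, -0.5, -2.7]
grip_width: 45.9
[ 508.5 -194.4   43.1  180.    -0.    -5.9]
```

View pics/w5.png

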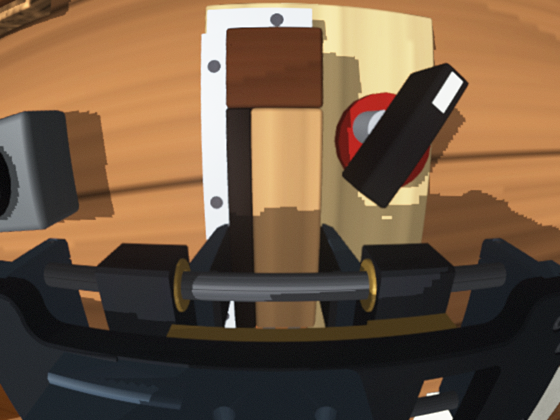

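View pics/s5.png

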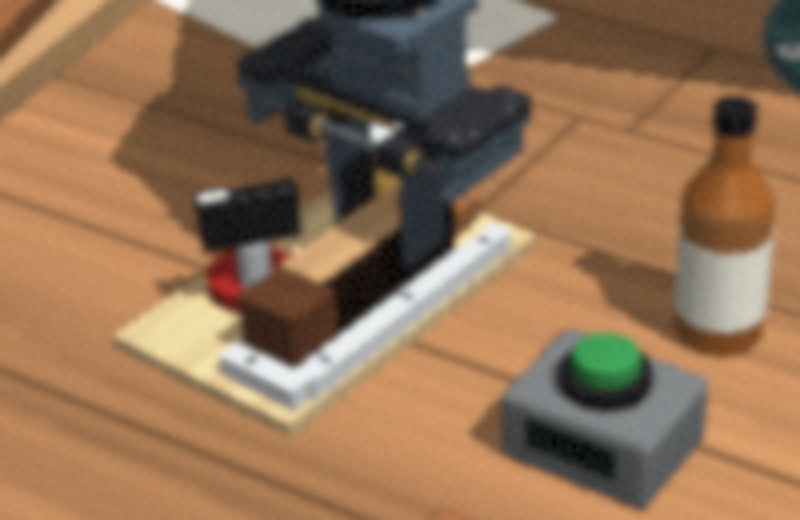

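The neck hangs inside the fence and stop (heel at (275,65) in the wrist view, clear of both) and the handle is free of it. Quick recheck of gaps from this close view.

```bash
python3 - <<'E'
from h import *
ps=pose()
x,e=wfit(ps,[(125,75,12),(125,-75,12),(100,73,28),(115,70,28)],[(206,6),(433,19),(202,34),(209,7)],[530,-230,-.1]); print(x[:2],np.degrees(x[2]),e.round(1).tolist())
for X in (x,[529.8,-228.9,np.radians(-5.9)]):
  c,s=np.cos(X[2]),np.sin(X[2]); d=ps[:2]+19*np.array([np.cos(np.radians(ps[5])),np.sin(np.radians(ps[5]))])-X[:2]
  print("neck in jig",c*d[0]+s*d[1],-s*d[0]+c*d[1])
E
```

```text
[ 529.16111892 -226.91702453] -6.506217875841286 [[-0.1, -1.9], [1.4, -0.1], [0.2, -0.1], [-0.9, 2.9]]
neck in jig -5.198141104164122 30.14329825961188
neck in jig -5.718256880282406 32.10340802542432
```

```bash
python3 -m creep '[[[-1,0,0,2.5,0,0,0],[-1,0,0,2.5,0,0,0],[-1,0,0,1.5,0,0,0],[-1,0,0,0,0,0,0]]]'; python3 -m creep '[[[-1,0,0,1,0,0,0],[-1,0,0,0,0,0,0]]]';python3 -m creep '[[[-1,0,0,1,0,0,0],[-1,0,0,0,0,0,0]]]'
```

```text
time: 12.42
tool_pos: [508.3, -194.3, 36.3]
eef_rot: [-180.0, 0.0, -5.9]
ft_force: [0.4, 0.4, -3.8]
grip_width: 45.9
time: 12.68
tool_pos: [508.4, -194.4, 35.4]
eef_rot: [-180.0, 0.0, -5.9]
ft_force: [-0.0, 0.2, -2.0]
grip_width: 45.7
time: 12.92
tool_pos: [508.3, -194.4, 34.4]
eef_rot: [-180.0, 0.0, -5.9]
ft_force: [0.1, -0.8, -2.5]
grip_width: 45.8
```

```bash
python3 -m creep '[[[-1,0,0,0.7,0,0,0],[-1,0,0,0,0,0,0]]]'; python3 -m creep '[[[-1,0,0,0.7,0,0,0],[-1,0,0,0,0,0,0]]]'
```

```text
time: 13.18
tool_pos: [508.5, -194.4, 34.0]
eef_rot: [180.0, -0.0, -5.9]
ft_force: [-2.2, 0.9, 5.1]
grip_width: 46.1
time: 13.42
tool_pos: [508.4, -194.4, 33.9]
eef_rot: [-180.0, 0.0, -5.9]
ft_force: [-8.1, 2.8, 21.2]
grip_width: 45.8
```

```bash
python3 -m creep '[[[-1,0,0,-0.9,0,0,0],[-1,0,0,0,0,0,0]]]'; python3 -m creep '[[[-0.05,0,0,0,0,0,0],[0.2,0,0,0,0,0,0],[0.5,0,0,0,0,0,0],[0.5,0,0,0,0,0,0],[0.5,0,0,0,0,0,0]]]'; python3 -m creep '[[[0.5,0,0,-5,0,0,0],[0.5,0,0,-20,0,0,0],[0.5,0,0,-35,0,0,0],[0.5,0,0,-40,0,0,0],[0.5,0,0,-40,0,0,0]]]'; python3 -m creep '[[[1,-40,20,-5,0,0,0],[1,-20,20,0,0,0,0],[1,0,0,0,0,0,0],[1,0,0,0,0,0,0]]]'; python3 - <<'E'
from h import *
print(pose().round(1)); im=viewer.snapshot("wrist"); cv2.imwrite("pics/w6.png",im)
E
```

```text
time: 13.68
tool_pos: [508.4, -194.4, 34.0]
eef_rot: [180.0, -0.0, -5.9]
ft_force: [-1.7, 0.4, 2.6]
grip_width: 45.8
time: 14.3
tool_pos: [508.4, -194.4, 33.9]
eef_rot: [180.0, 0.0, -5.9]
ft_force: [-0.3, 0.3, -0.2]
grip_width: 68.6
time: 14.92
tool_pos: [508.4, -194.4, 176.7]
eef_rot: [180.0, -0.1, -5.9]
ft_force: [-0.0, -0.3, -0.1]
grip_width: 68.3
time: 15.42
tool_pos: [445.1, -228.0, 179.8]
eef_rot: [180.0, -0.1, -5.9]
ft_force: [-0.3, -0.0, -0.1]
grip_width: 91.4
[ 4.451e+02 -2.280e+02  1.798e+02  1.800e+02 -1.000e-01 -5.900e+00]
```

View pics/w6.png

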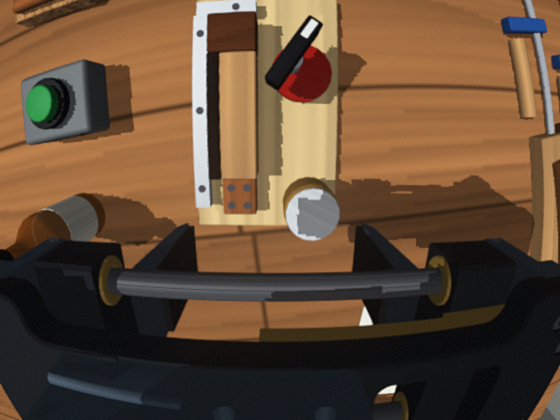

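The neck lies flat along the fence, with heel near the stop and a small gap (heel 209..257, row 12), and the wax tin is untouched at (312,213). Now the handle, from (308,16) to (284,90).

```bash
python3 - <<'E'
from h import *
ps=pose()
im=cv2.imread("pics/w6.png"); 
X=[529.8,-228.5,np.radians(-6)]; pv=world(X,[(45,-24,0)])[0]; print(pv)
for a in (.60,.66,.72):
    th=X[2]-a
    C=world([pv[0],pv[1],th],[(32,7,98),(32,-7,98),(-32,-7,98),(-32,7,98)])
    u=wproj(ps,C); print(a,u.round(1).tolist())
    cv2.polylines(im,[np.round(u*8).astype(np.int32)],True,{.6:(0,255,0),.66:(255,255,0),.72:(255,0,255)}[a],1,shift=3)
cv2.imwrite("pics/w6z.png",cv2.resize(im[0:110,190:350],None,fx=5,fy=5,interpolation=cv2.INTER_CUBIC))
E
```

```text
[ 572.04480217 -257.07230634    0.        ]
0.6 [[311.8, 12.9], [326.7, 22.8], [279.9, 86.5], [264.8, 76.4]]
0.66 [[314.1, 13.9], [328.4, 24.7], [277.6, 85.5], [263.1, 74.6]]
0.72 [[316.4, 15.0], [330.0, 26.6], [275.3, 84.3], [261.5, 72.6]]
```

View pics/w6z.png

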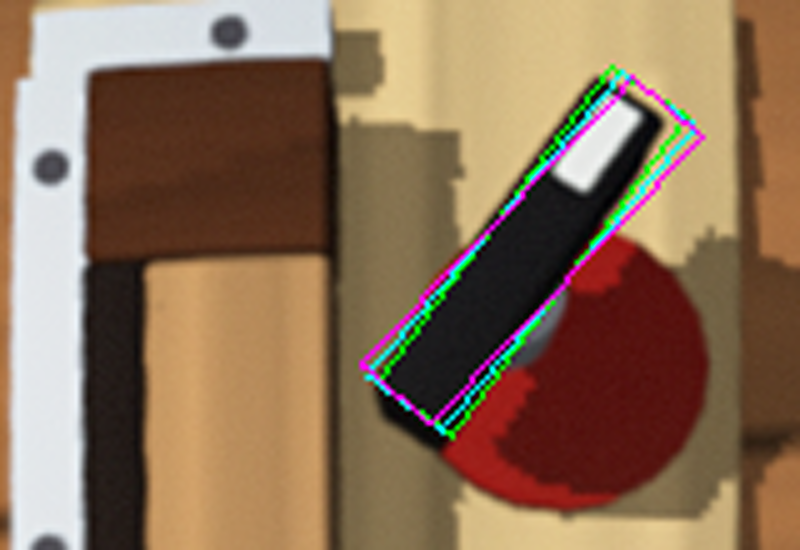

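```bash
python3 - <<'E'
from h import *
ps=pose()
uv=(np.array([(608,82),(658,120),(440,424),(381,378)])+.5)/5-.5+[190,0]
x,e=wfit(ps,[(32,7,98),(32,-7,98),(-32,-7,98),(-32,7,98)],uv,[572,-257,-.7]); print(x[:2],np.degrees(x[2]),e.round(1).tolist())
E
```

```text
[ 572.33117041 -255.99505591] -41.575634028798724 [[0.0, -3.0], [4.7, -0.4], [0.1, 1.5], [-3.1, 0.4]]
```

Handle yaw is about -41° (cam about 0.62 rad). For joint-6 range I take the half-turn grasp, yaw 139°: turn the tool -145° about its z up here.

```bash
python3 -m creep '[[[1,0,0,0,0,0,-10],[1,0,0,0,0,0,-10],[1,0,0,0,0,0,-10],[1,0,0,0,0,0,-10],[1,0,0,0,0,0,-10]]]'; python3 -m creep '[[[1,0,0,0,0,0,-10],[1,0,0,0,0,0,-10],[1,0,0,0,0,0,-10],[1,0,0,0,0,0,-10],[1,0,0,0,0,0,-10]]]';python3 -m creep '[[[1,0,0,0,0,0,-10],[1,0,0,0,0,0,-10],[1,0,0,0,0,0,-10],[1,0,0,0,0,0,-10],[1,0,0,0,0,0,-5]]]'; python3 -m creep '[[[1,0,0,0,0,0,0],[1,0,0,0,0,0,0]]]'; python3 - <<'E'
from h import *
ps=pose();print(ps.round(1),env.observe()["joints"].round(1)); im=viewer.snapshot("top"); cv2.imwrite("pics/t7.png",cv2.resize(im[160:310,300:420],None,fx=4,fy=4,interpolation=cv2.INTER_CUBIC))
R=Rn.from_euler('xyz',ps[3:],degrees=True).as_matrix(); print(R.T@(np.array([572.2,-257,180])-ps[:3]))
E
```

```text
time: 16.1
tool_pos: [445.2, -227.5, 179.0]
eef_rot: [-180.0, -0.0, 44.5]
ft_force: [-0.1, -0.9, 0.1]
grip_width: 90.9
time: 16.73
tool_pos: [445.2, -227.5, 179.0]
eef_rot: [-180.0, -0.0, 94.5]
ft_force: [-0.2, 1.0, -0.9]
grip_width: 91.1
time: 17.35
tool_pos: [445.2, -227.5, 179.0]
eef_rot: [180.0, -0.0, 139.4]
ft_force: [0.5, -0.2, -1.0]
grip_width: 91.5
time: 17.6
tool_pos: [444.9, -227.7, 179.0]
eef_rot: [180.0, -0.0, 139.0]
ft_force: [-0.4, -0.1, -0.1]
grip_width: 91.3
[ 444.9 -227.7  179.   180.    -0.   139. ] [-29.8   6.4 123.3   0.   50.3 -78.8]
[-115.27330124   61.47969375   -1.03095728]
```

View pics/t7.png

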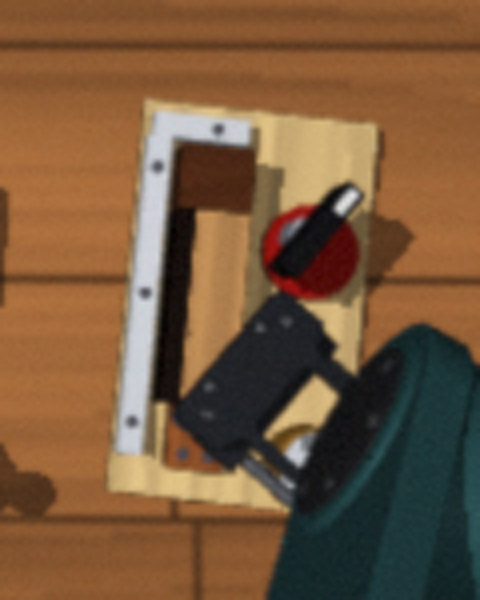

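```bash
python3 -m creep '[[[1,-30,16,0,0,0,0],[1,-45,24,0,0,0,0],[1,-30,16,0,0,0,0],[1,-10,5.5,0,0,0,0],[1,0,0,0,0,0,0]]]'; python3 -m creep '[[[1,0,0,0,0,0,0]]]'; python3 - <<'E'
from h import *
ps=pose();print(ps.round(1)); im=viewer.snapshot("wrist"); cv2.imwrite("pics/w8.png",im); im=viewer.snapshot("top"); cv2.imwrite("pics/t8.png",cv2.resize(im[160:310,300:420],None,fx=4,fy=4,interpolation=cv2.INTER_CUBIC))
E
```

```text
time: 18.27
tool_pos: [571.4, -256.6, 178.6]
eef_rot: [-180.0, -0.0, 139.1]
ft_force: [-0.6, 0.4, -0.4]
grip_width: 91.5
time: 18.4
tool_pos: [570.6, -256.5, 178.8]
eef_rot: [-180.0, -0.0, 139.0]
ft_force: [-1.1, 0.2, -0.2]
grip_width: 91.2
[ 570.6 -256.5  178.8 -180.    -0.   139. ]
```

View pics/w8.png

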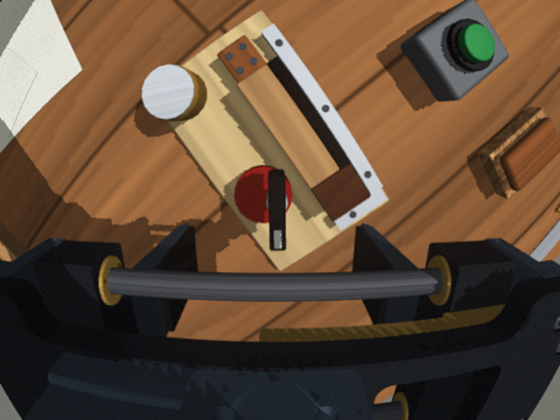

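The handle stands upright in the wrist picture (cols 269..287, rows 172..250), so the jaws are square to it and centred. Descend and grip.

```bash
python3 -m creep '[[[1,-1,0,25,0,0,0],[1,0,0,30,0,0,0],[1,0,0,30,0,0,0],[1,0,0,18,0,0,0],[1,0,0,9,0,0,0]]]'; python3 -m creep '[[[0.5,0,0,0,0,0,0],[0,0,0,0,0,0,0],[-0.5,0,0,0,0,0,0],[-1,0,0,0,0,0,0],[-1,0,0,0,0,0,0]]]' 40;  python3 -m creep '[[[-1,0,0,0,0,0,0],[-1,0,0,0,0,0,0],[-1,0,0,0,0,0,0]]]'
```

```text
time: 19.12
tool_pos: [572.1, -257.4, 66.4]
eef_rot: [-180.0, -0.0, 139.1]
ft_force: [-0.5, 0.2, -0.3]
grip_width: 91.1
time: 19.75
tool_pos: [572.6, -257.5, 67.1]
eef_rot: [180.0, 0.0, 139.1]
ft_force: [1.0, -0.2, -0.4]
grip_width: 43.6
time: 20.12
tool_pos: [573.1, -257.1, 67.0]
eef_rot: [179.9, 0.0, 139.0]
ft_force: [22.0, 27.4, -8.5]
grip_width: 13.9
```

```bash
python3 -m creep '[[[-1,0,1,0,0,0,0],[-1,0,0,0,0,0,0]]]'; python3 - <<'E'
from h import *
print(pose().round(2),env.observe()["ft_force"].round(1),env.observe()["torque"].round(2))
E
```

```text
time: 20.38
tool_pos: [573.4, -256.6, 66.9]
eef_rot: [180.0, 0.0, 139.1]
ft_force: [4.1, 3.2, -1.9]
grip_width: 13.9
[ 5.7341e+02 -2.5661e+02  6.6940e+01  1.7998e+02  2.0000e-02  1.3907e+02] [ 4.1  3.2 -1.9] [ 0.44 -0.75 -0.03]
```

```bash
python3 -m creep '[[[-1,0,0,0,0,0,4],[-1,0,0,0,0,0,6],[-1,0,0,0,0,0,6],[-1,0,0,0,0,0,4],[-1,0,0,0,0,0,0]]]'; python3 -m creep '[[[-1,0,0,0,0,0,6],[-1,0,0,0,0,0,6],[-1,0,0,0,0,0,6],[-1,0,0,0,0,0,2],[-1,0,0,0,0,0,0]]]'
```

```text
time: 21.0
tool_pos: [573.3, -256.7, 67.0]
eef_rot: [180.0, 0.0, 119.1]
ft_force: [2.9, 1.7, -1.1]
grip_width: 13.5
time: 21.62
tool_pos: [573.1, -256.8, 67.0]
eef_rot: [-180.0, -0.0, 99.2]
ft_force: [2.4, 0.3, -1.0]
grip_width: 13.9
```

```bash
python3 -m creep '[[[-1,0,0,0,0,0,6],[-1,0,0,0,0,0,6],[-1,0,0,0,0,0,6],[-1,0,0,0,0,0,2],[-1,0,0,0,0,0,0]]]'; python3 -m creep '[[[-1,0,0,0,0,0,5],[-1,0,0,0,0,0,5],[-1,0,0,0,0,0,3],[-1,0,0,0,0,0,2],[-1,0,0,0,0,0,0]]]'; python3 - <<'E'
from h import *
print(pose().round(2),env.observe()["ft_force"].round(1),env.observe()["torque"].round(2))
cv2.imwrite("pics/w9.png",viewer.snapshot("wrist"))
E
```

```text
time: 22.25
tool_pos: [572.9, -256.8, 66.9]
eef_rot: [-180.0, -0.0, 79.2]
ft_force: [-1.0, 0.3, 1.6]
grip_width: 13.6
time: 22.88
tool_pos: [572.9, -256.7, 66.9]
eef_rot: [-180.0, 0.0, 64.1]
ft_force: [-4.5, -0.4, 4.0]
grip_width: 13.8
[ 572.87 -256.7    66.91 -179.96    0.     64.12] [-4.5 -0.4  4. ] [-0.14  0.85 -0.15]
```

View pics/w9.png

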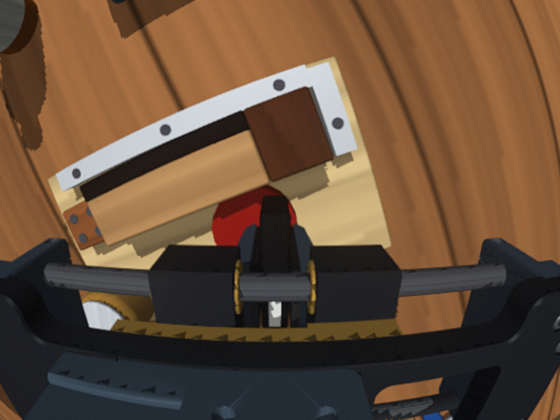

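The cam's lobe is now just about at the neck (red disc meeting the neck near (240,195)), cam about 1.92 rad. Keep turning in small steps while watching torque.

```bash
for i in 1 2; do python3 -m creep '[[[-1,0,0,0,0,0,2.5],[-1,0,0,0,0,0,2.5],[-1,0,0,0,0,0,2.5],[-1,0,0,0,0,0,0]]]'; python3 -c '
from h import *
o=env.observe();print(o["torque"].round(2),o["joints"].round(1)[5])'; done
```

```text
time: 23.42
tool_pos: [572.8, -256.8, 66.9]
eef_rot: [-180.0, 0.0, 56.7]
ft_force: [-6.6, -0.3, 4.7]
grip_width: 14.1
[-0.04  0.99  0.74] 7.1
time: 23.92
tool_pos: [572.9, -256.6, 66.9]
eef_rot: [-180.0, 0.0, 49.3]
ft_force: [-5.1, 1.3, 5.6]
grip_width: 16.6
[0.26 0.79 1.54] 14.5
```

```bash
python3 -m creep '[[[-1,0,0,0,0,0,0],[-1,0,0,0,0,0,0]]]' 60;  for i in 1 2; do python3 -m creep '[[[-1,0,0,0,0,0,2.5],[-1,0,0,0,0,0,2.5],[-1,0,0,0,0,0,0]]]'; python3 -c '
from h import *
o=env.observe();print(o["torque"].round(2),o["joints"].round(1)[5])'; done
```

```text
time: 24.18
tool_pos: [572.9, -256.7, 66.9]
eef_rot: [-180.0, 0.0, 49.2]
ft_force: [-6.0, -0.5, 5.4]
grip_width: 15.6
time: 24.55
tool_pos: [573.0, -256.5, 67.0]
eef_rot: [-180.0, 0.0, 44.3]
ft_force: [-4.6, 2.9, 4.2]
grip_width: 17.9
[0.63 0.69 2.55] 19.5
time: 24.92
tool_pos: [573.1, -256.4, 67.0]
eef_rot: [-180.0, 0.0, 39.3]
ft_force: [-2.6, 3.3, 5.8]
grip_width: 20.0
[1.   0.45 3.17] 24.5
```

```bash
python3 - <<'E'
from h import *
cv2.imwrite("pics/w10.png",viewer.snapshot("wrist"));im=viewer.snapshot("top"); cv2.imwrite("pics/t10.png",cv2.resize(im[160:310,300:420],None,fx=4,fy=4,interpolation=cv2.INTER_CUBIC))
E
```

```text
(no output)
```

View pics/w10.png

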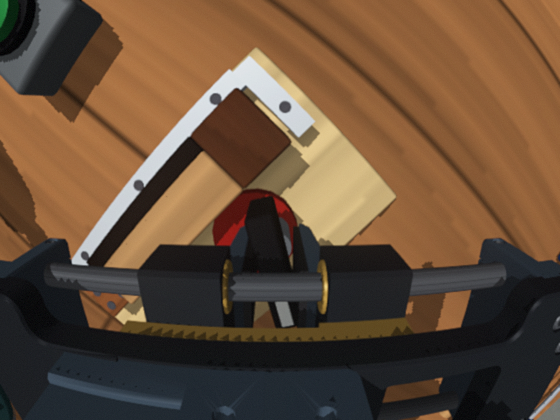

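View pics/t10.png

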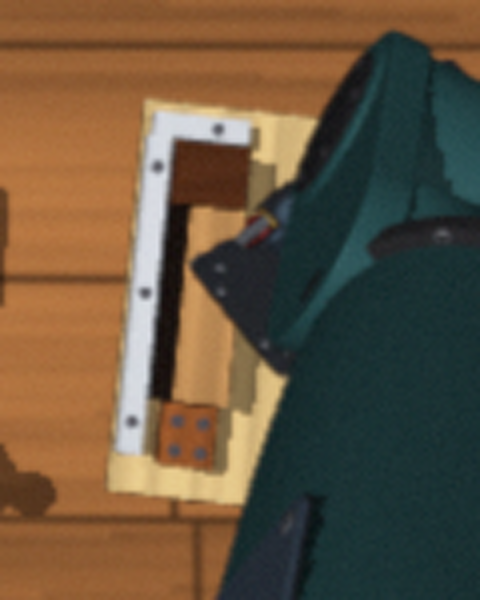

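The neck is now tight on the fence, with the heel close to the stop. The handle lags about 11° in the jaws (width 20 mm), so the cam is around 2.15 rad. I open, see where it stays, and regrip squarely if needed.

```bash
python3 -m creep '[[[-0.4,0,0,0,0,0,0],[0,0,0,0,0,0,0],[0.2,0,0,0,0,0,0],[0.2,0,0,0,0,0,0],[0.2,0,0,0,0,0,0]]]'; python3 - <<'E'
from h import *
o=env.observe(); print(o["ft_force"].round(1),o["torque"].round(2))
cv2.imwrite("pics/w11.png",viewer.snapshot("wrist"))
E
```

```text
time: 25.65
tool_pos: [573.2, -256.7, 66.9]
eef_rot: [-180.0, -0.0, 39.1]
ft_force: [0.9, 0.2, 1.0]
grip_width: 55.0
[0.9 0.2 1. ] [-0.06 -0.03  0.01]
```

View pics/w11.png

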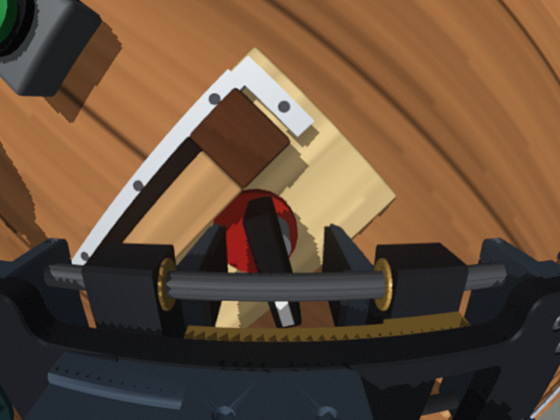

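The cam stayed put when let go (handle about 12° off the tool, so cam about 2.15 rad). I regrip square to it and turn a bit further for a firm clamp.

```bash
python3 -m creep '[[[0.2,0,0,0,0,0,-6],[0.2,0,0,0,0,0,-6],[-0.4,0,0,0,0,0,0],[-1,0,0,0,0,0,0],[-1,0,0,0,0,0,0]]]' 60; python3 -m creep '[[[-1,0,0,0,0,0,0],[-1,0,0,0,0,0,0],[-1,0,0,0,0,0,0]]]';  for i in 1 2 3; do python3 -m creep '[[[-1,0,0,0,0,0,2.5],[-1,0,0,0,0,0,2.5],[-1,0,0,0,0,0,0]]]'; python3 -c '
from h import *
o=env.observe();print(o["torque"].round(2),o["joints"].round(1)[5])'; done
```

```text
time: 26.32
tool_pos: [573.1, -256.7, 66.9]
eef_rot: [-180.0, 0.0, 51.0]
ft_force: [-0.5, -0.6, -0.3]
grip_width: 27.7
time: 26.7
tool_pos: [573.0, -256.7, 66.9]
eef_rot: [-180.0, 0.0, 51.2]
ft_force: [-1.6, -0.2, 0.9]
grip_width: 14.5
time: 27.08
tool_pos: [572.9, -256.8, 67.0]
eef_rot: [-180.0, 0.1, 46.2]
ft_force: [-3.0, -0.6, 3.9]
grip_width: 16.2
[-0.11  0.72  2.61] 17.6
time: 27.45
tool_pos: [572.8, -256.8, 67.0]
eef_rot: [-180.0, 0.1, 41.2]
ft_force: [-4.9, -0.5, 5.8]
grip_width: 19.1
[-0.17  0.89  2.97] 22.6
time: 27.82
tool_pos: [572.8, -256.9, 67.1]
eef_rot: [-180.0, 0.1, 36.3]
ft_force: [-6.6, -1.6, 6.7]
grip_width: 21.8
[-0.21  1.04  3.21] 27.5
```

The handle only turned in the jaws (torque 3.2 N m, cam stayed near 2.15 rad). I let go and back off to see how the neck and lobe really sit.

```bash
python3 -m creep '[[[-0.4,0,0,0,0,0,0],[0.2,0,0,0,0,0,0],[1,0,0,0,0,0,0],[1,0,0,0,0,0,0],[1,0,0,-20,0,0,0]]]'; python3 -m creep '[[[1,0,0,-40,0,0,0],[1,0,0,-40,0,0,0],[1,-40,0,-20,0,0,0],[1,-40,0,0,0,0,0],[1,-20,0,0,0,0,0]]]'; python3 -m creep '[[[1,0,0,0,0,0,0],[1,0,0,0,0,0,0]]]'; python3 - <<'E'
from h import *
o=env.observe(); print(pose().round(1),o["ft_force"].round(1),o["torque"].round(2))
im=viewer.snapshot("wrist");cv2.imwrite("pics/w12.png",im);im=viewer.snapshot("top"); cv2.imwrite("pics/t12.png",cv2.resize(im[160:310,300:420],None,fx=4,fy=4,interpolation=cv2.INTER_CUBIC))
E
```

```text
time: 28.45
tool_pos: [572.3, -256.3, 86.5]
eef_rot: [-179.9, 0.1, 36.1]
ft_force: [0.3, -0.0, 0.3]
grip_width: 64.4
time: 29.08
tool_pos: [491.3, -316.5, 188.4]
eef_rot: [179.9, -0.0, 36.0]
ft_force: [0.3, -0.2, -1.1]
grip_width: 91.4
time: 29.32
tool_pos: [493.0, -315.3, 187.1]
eef_rot: [180.0, -0.0, 36.1]
ft_force: [-0.1, 0.2, -0.4]
grip_width: 91.6
[ 493.  -315.3  187.1  180.    -0.    36.1] [-0.1  0.2 -0.4] [ 0.    0.   -0.04]
```

View pics/w12.png

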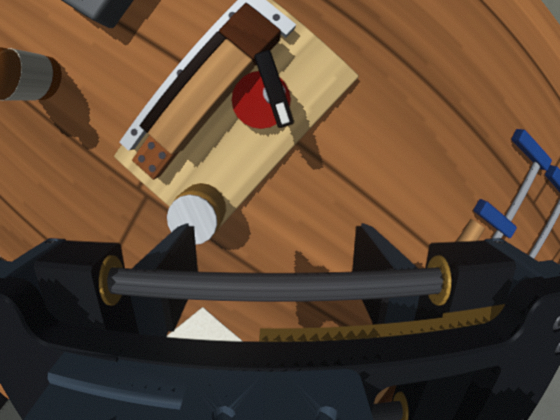

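View pics/t12.png

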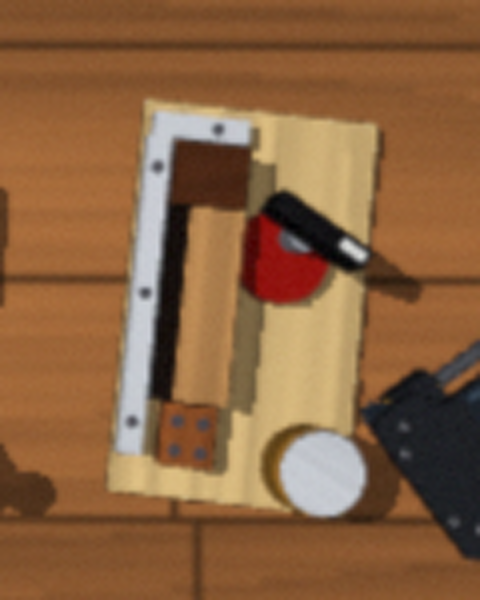

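```bash
python3 - <<'E'
from h import *
im=cv2.resize(viewer.snapshot("top")[160:310,300:420],None,fx=5,fy=5,interpolation=cv2.INTER_CUBIC)
Z=lambda u:(u-[300,160]+.5)*5-.5
X=np.array([529.8,-228.9,np.radians(-5.9)])
Jp=[(125,75,12),(125,-75,12),(-125,-75,12),(-125,75,12)]
uv=(np.array([(147,98),(379,124),(108,490)])+.5)/4-.5+[300,160]
X,e=fit("top",[Jp[0],Jp[1],Jp[3]],uv,X); print(X,e.round(1).tolist())
def dl(pts,c,cl=True): cv2.polylines(im,[np.round(Z(proj("top",world(X,pts)))).astype(np.int32)],cl,c,1)
dl(Jp,(255,0,0)); dl([(100,10,28),(100,58,28),(-100,58,28)],(255,0,0),False)
dl([(100,58,52),(100,12,52),(-60,12,52),(-60,58,52)],(0,255,0)); dl([(-60,52,34),(-60,18,34),(-100,18,34),(-100,52,34)],(0,255,0))
for a in (2.1,2.25):
    th=a
    c=(45-14*np.sin(a),-24-14*np.cos(a)); t=np.linspace(0,6.28,40)
    dl([(c[0]+30*np.cos(k),c[1]+30*np.sin(k),28) for k in t],(0,255,255) if a<2.2 else (255,0,255))
    h=world([45,-24,-a],[(32,7,98),(32,-7,98),(-32,-7,98),(-32,7,98)]); dl(h,(0,255,255) if a<2.2 else (255,0,255))
cv2.imwrite("pics/t13.png",im[:, :])
E
```

```text
[ 5.31012621e+02 -2.29408886e+02 -1.05097839e-01] [[-0.2, 0.1], [0.2, -0.1], [-0.1, 0.0]]
```

View pics/t13.png

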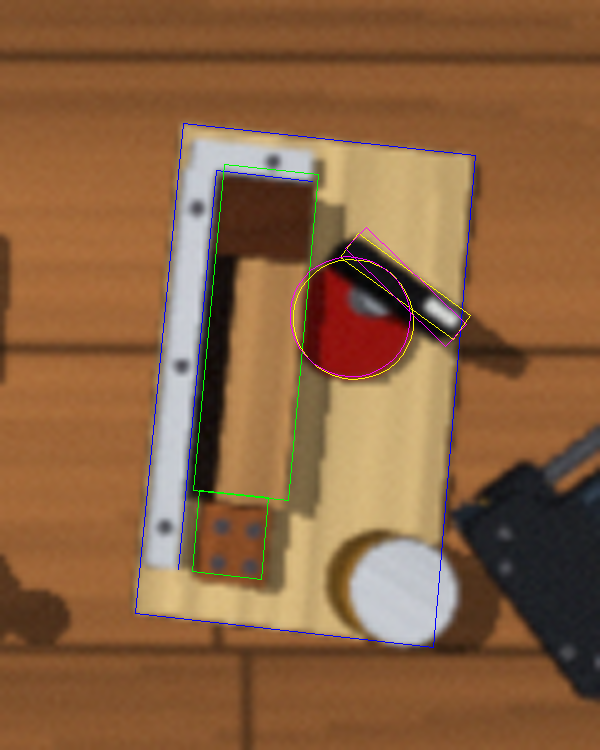

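The top overlay (green = fully home) shows the neck on the fence but its heel roughly 5 mm short of the stop. The lobe touches it and the cam is at about 2.17 rad. I want a closer look at the stop gap and fence gap, so I move the wrist camera over the heel.

```bash
python3 - <<'E'
from h import *
im=viewer.snapshot("scene");cv2.imwrite("pics/s14.png",cv2.resize(im[150:250,150:300],None,fx=5,fy=5,interpolation=cv2.INTER_CUBIC))
# tool pose so wrist camera axis hits neck heel: camera centre & axis in tool
m=viewer.camera_model("wrist");T=np.array(m["T_tool_cam"]);R=Rn.from_euler('xyz',[180,0,36.1],degrees=True).as_matrix()
ps=pose();o=ps[:3]+R@T[:3,3];a=R@T[:3,2];print(o,a,o+a*(40-o[2])/a[2])
E
```

```text
[ 551.57245139 -271.32438849  356.5979319 ] [-0.21127404 -0.15370993 -0.96526501] [ 482.27653301 -321.73981305   40.        ]
```

View pics/s14.png

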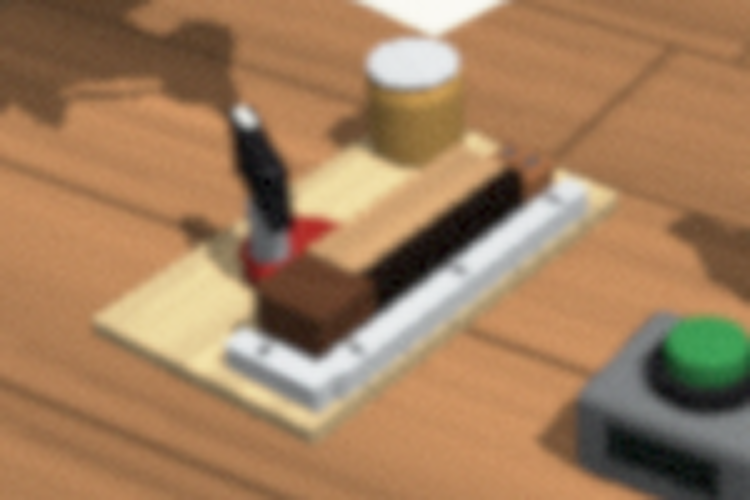

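```bash
python3 -m creep '[[[1,40,-3,0,0,0,0],[1,40,-3,0,0,0,0],[1,22,-1,0,0,0,0],[1,0,0,0,0,0,0],[1,0,0,0,0,0,0]]]'; python3 -m creep '[[[1,0,0,0,0,0,0]]]'; python3 - <<'E'
from h import *
ps=pose();print(ps.round(1)); np.save("ps15.npy",ps)
im=viewer.snapshot("wrist");cv2.imwrite("pics/w15.png",im); cv2.imwrite("pics/w15z.png",cv2.resize(im[30:230,170:400],None,fx=3.4,fy=3,interpolation=cv2.INTER_CUBIC))
E
```

```text
time: 30.15
tool_pos: [570.1, -250.1, 186.7]
eef_rot: [-180.0, 0.0, 36.1]
ft_force: [0.0, -1.0, -1.1]
grip_width: 91.2
time: 30.28
tool_pos: [570.0, -250.5, 186.9]
eef_rot: [-180.0, 0.0, 36.0]
ft_force: [-0.1, 0.0, -0.0]
grip_width: 91.1
[ 570.  -250.5  186.9 -180.     0.    36. ]
```

View pics/w15z.png

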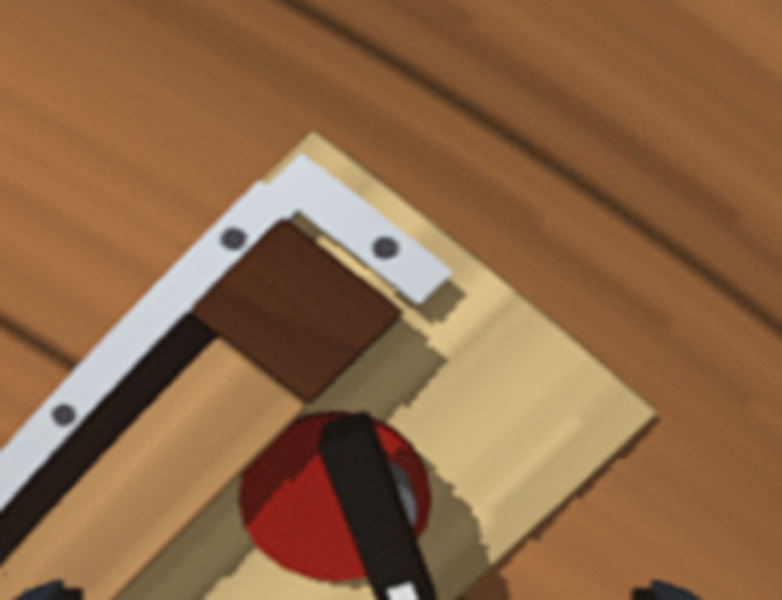

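```bash
python3 - <<'E'
from h import *
ps=np.load("ps15.npy")
Z=lambda a:(np.array(a,float)+.5)/[3.4,3]-.5+[170,30]
J,e=wfit(ps,[(125,75,12),(125,-75,12),(100,10,28),(100,58,28),(115,10,28),(115,70,28)],Z([(313,132),(657,413),(418,305),(295,212),(452,268),(303,152)]),[530,-229,-.1]); print("jig",J[:2],np.degrees(J[2]),e.round(1).tolist())
N,e=wfit(ps,[(100,23,52),(100,-23,52),(60,-23,52),(60,23,52),(60,11,52)],Z([(283,219),(401,315),(306,402),(193,308),(215,335)]),[530,-195,-.1]); print("neck",N[:2],np.degrees(N[2]),e.round(1).tolist())
c,s=np.cos(J[2]),np.sin(J[2]); d=world(N,[(100,0,0)])[0,:2]-J[:2]; print("heel in jig",c*d[0]+s*d[1],-s*d[0]+c*d[1], np.degrees(N[2]-J[2]))
E
```

```text
jig [ 529.61772238 -227.30169602] -5.986302949882695 [[-0.1, -1.1], [1.0, 0.2], [-0.1, -0.0], [0.4, -0.8], [-0.1, 1.4], [-0.9, 0.4]]
neck [ 529.20354029 -189.95208727] -7.303446467934328 [[-0.1, -1.6], [1.3, 0.0], [-0.0, 1.7], [-2.6, 0.2], [0.3, -0.2]]
heel in jig 95.66643687148775 34.80409394242943 -1.3171435180516327
```

Heel sits about 95.7 mm in jig x (limit 90), y 34.8, so it is within limits. The disc is tangent to the neck's side. Before pressing the button I verify the clamp by touch: with closed fingers I nudge the peghead end gently towards the stop, where a loose neck would slide at about 1 N.

```bash
python3 -m creep '[[[1,0,0,0,0,0,10.5],[0,0,0,0,0,0,10.5],[-1,0,0,0,0,0,10.5],[-1,0,0,0,0,0,10.5]]]' 20; python3 -m creep '[[[-1,-30,-8,0,0,0,0],[-1,-44,-14,0,0,0,0],[-1,-44,-14,0,0,0,0],[-1,-44,-14,0,0,0,0],[-1,-15,-4,0,0,0,0]]]'; python3 -m creep '[[[-1,0,0,0,0,0,0],[-1,0,0,0,0,0,0]]]'; python3 - <<'E'
from h import *
ps=pose();print(ps.round(1),env.observe()["joints"].round(1)); im=viewer.snapshot("wrist");cv2.imwrite("pics/w16.png",im)
E
```

```text
time: 30.82
tool_pos: [570.2, -250.4, 187.0]
eef_rot: [-180.0, 0.0, -6.3]
ft_force: [0.1, -0.2, -0.3]
grip_width: 63.9
time: 31.45
tool_pos: [398.0, -177.3, 186.8]
eef_rot: [-180.0, 0.0, -6.0]
ft_force: [1.0, 0.6, 1.2]
grip_width: 13.9
time: 31.7
tool_pos: [401.4, -178.6, 187.3]
eef_rot: [180.0, -0.1, -5.9]
ft_force: [-0.3, -0.1, -0.2]
grip_width: 0.3
[ 4.014e+02 -1.786e+02  1.873e+02  1.800e+02 -1.000e-01 -5.900e+00] [-27.   -0.4 129.5   0.   50.9  68.9]
```

View pics/w16.png

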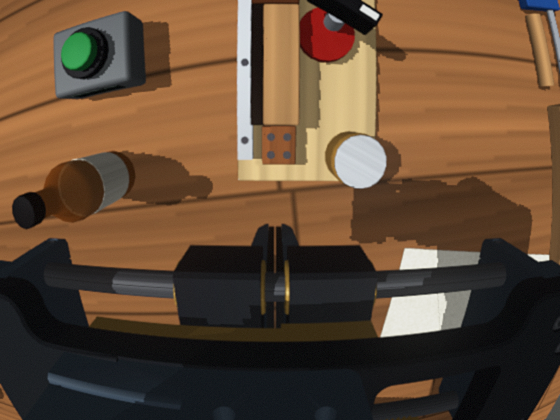

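```bash
python3 -m creep '[[[-1,0,0,30,0,0,0],[-1,0,0,40,0,0,0],[-1,0,0,40,0,0,0],[-1,0,0,35,0,0,0],[-1,0,0,14,0,0,0]]]'; python3 -m creep '[[[-1,0,0,3,0,0,0],[-1,0,0,0,0,0,0]]]'; for i in 1 2 ; do python3 -m creep '[[[-1,3,0,0,0,0,0],[-1,0,0,0,0,0,0]]]'; done
```

```text
time: 32.38
tool_pos: [400.0, -177.8, 26.1]
eef_rot: [-179.9, 0.1, -5.9]
ft_force: [-0.0, -0.6, 0.8]
grip_width: 0.7
time: 32.62
tool_pos: [400.9, -178.3, 25.7]
eef_rot: [180.0, -0.1, -5.9]
ft_force: [-0.1, -0.4, 0.5]
grip_width: 0.4
time: 32.88
tool_pos: [403.9, -178.5, 25.7]
eef_rot: [180.0, -0.1, -5.9]
ft_force: [0.5, 0.5, 0.2]
grip_width: 0.1
time: 33.12
tool_pos: [406.5, -178.6, 25.1]
eef_rot: [180.0, -0.0, -5.9]
ft_force: [-1.0, 0.6, 0.6]
grip_width: 1.0
```

```bash
for i in 1 2 3 4; do python3 -m creep '[[[-1,1.5,0,0,0,0,0],[-1,0,0,0,0,0,0]]]' | grep -E "pos|force"; done
```

```text
tool_pos: [407.7, -178.7, 24.9]
ft_force: [-0.3, -0.8, -0.0]
tool_pos: [409.2, -178.9, 24.9]
ft_force: [-0.5, -0.5, -0.0]
tool_pos: [410.7, -179.0, 24.9]
ft_force: [0.5, 0.1, 0.4]
tool_pos: [412.2, -179.2, 24.9]
ft_force: [-0.6, -0.3, -0.0]
```

```bash
for i in 1 2 3 4; do python3 -m creep '[[[-1,1,0,0,0,0,0],[-1,0,0,0,0,0,0]]]' | grep -E "pos|force"; done
```

```text
tool_pos: [413.1, -179.2, 24.9]
ft_force: [-0.2, -0.1, -0.2]
tool_pos: [413.3, -179.1, 24.7]
ft_force: [-5.6, -0.5, 2.3]
tool_pos: [413.4, -178.9, 24.6]
ft_force: [-11.0, -0.8, 6.2]
tool_pos: [413.5, -178.7, 24.4]
ft_force: [-15.2, -2.5, 9.7]
```

The neck took 15 N without moving more than about 0.3 mm, so it is truly clamped. Back off, rise, and go to the button at (577,0).

```bash
python3 -m creep '[[[-1,-6,0,0,0,0,0],[-1,-8,0,-20,0,0,0],[-1,0,0,-50,0,0,0],[-1,0,0,-60,0,0,0],[-1,0,0,-45,0,0,0]]]'; python3 -m creep '[[[-1,0,0,0,0,0,0]]]'; python3 - <<'E'
from h import *
ps=pose();R=Rn.from_euler('xyz',ps[3:],degrees=True).as_matrix();print(ps.round(1),R.T@(np.array([577,0.4,ps[2]])-ps[:3]))
E
```

```text
time: 35.75
tool_pos: [402.4, -178.2, 202.4]
eef_rot: [180.0, -0.1, -5.9]
ft_force: [0.7, -0.5, 0.1]
grip_width: 0.6
time: 35.88
tool_pos: [404.0, -179.0, 203.3]
eef_rot: [179.9, -0.4, -5.9]
ft_force: [1.0, -0.0, -1.0]
grip_width: 0.5
[ 4.040e+02 -1.790e+02  2.033e+02  1.799e+02 -4.000e-01 -5.900e+00] [ 153.54767749 -196.29584288    0.53058099]
```

```bash
python3 -m creep '[[[-1,22,-30,0,0,0,0],[-1,22,-50,0,0,0,0],[-1,22,-50,0,0,0,0],[-1,22,-46,0,0,0,0],[-1,15,-20,0,0,0,0]]]'; python3 -m creep '[[[-1,0,0,0,0,0,0],[-1,0,0,0,0,0,0]]]'; python3 - <<'E'
from h import *
ps=pose();print(ps.round(1)); im=viewer.snapshot("wrist");cv2.imwrite("pics/w17.png",im)
r=nets.cut_out("start","wrist")[0]; print(r["score"],r["centre"])
m=r["mask"].astype(np.uint8);c=max(cv2.findContours(m,0,1)[0],key=cv2.contourArea);(u,rad)=cv2.minEnclosingCircle(c);print(u,rad)
f=least_squares(lambda p:(wproj(ps,[[p[0],p[1],72]])-u).ravel(),[577,0]); print(f.x)
E
```

```text
time: 36.5
tool_pos: [525.2, 8.2, 198.7]
eef_rot: [-180.0, 0.1, -5.8]
ft_force: [1.3, -0.4, 1.2]
grip_width: 0.5
time: 36.75
tool_pos: [524.1, 5.5, 199.2]
eef_rot: [180.0, 0.1, -6.0]
ft_force: [0.1, 0.8, 0.1]
grip_width: 0.6
[ 5.241e+02  5.500e+00  1.992e+02  1.800e+02  1.000e-01 -6.000e+00]
0.95 [270.5, 142.0]
(273.0147399902344, 141.8743438720703) 22.11063003540039
[576.62496059   1.82702095]
```

View pics/w17.png

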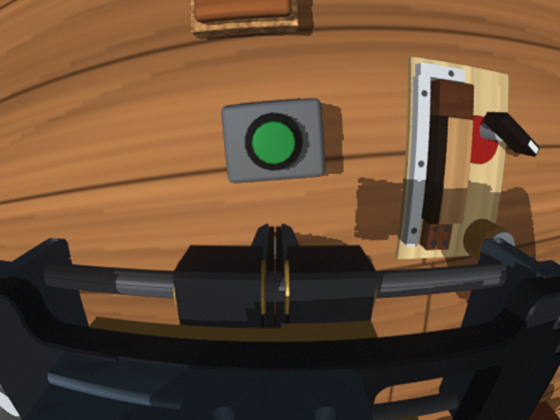

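Both cameras put the button at about (577,1), seen at (273,142). Move over it and come down.

```bash
python3 -m creep '[[[-1,20,-1,0,0,0,0],[-1,23,0,10,0,0,0],[-1,10,0,30,0,0,0],[-1,0,0,40,0,0,0],[-1,0,0,25,0,0,0]]]'; python3 -m creep '[[[-1,0,0,8,0,0,0],[-1,0,0,4,0,0,0],[-1,0,0,0,0,0,0]]]'
```

```text
time: 37.48
tool_pos: [576.6, 0.8, 93.3]
eef_rot: [180.0, 0.1, -6.0]
ft_force: [0.8, 0.2, 0.2]
grip_width: 0.5
time: 37.85
tool_pos: [578.1, 1.5, 83.7]
eef_rot: [-180.0, -0.1, -5.9]
ft_force: [0.3, 0.8, 0.3]
grip_width: 0.6
```

```bash
python3 -m creep '[[[-1,0,0,5,0,0,0],[-1,0,0,4,0,0,0],[-1,0,0,3,0,0,0],[-1,0,0,0,0,0,0]]]'; for i in 1 2 3 4; do python3 -m creep '[[[-1,0,0,1.5,0,0,0],[-1,0,0,0,0,0,0]]]' | grep -E "pos|force"; done
```

```text
time: 38.35
tool_pos: [577.8, 1.8, 70.9]
eef_rot: [-180.0, -0.0, -5.9]
ft_force: [0.9, 0.2, 2.8]
grip_width: 0.2
tool_pos: [577.8, 1.7, 69.5]
ft_force: [0.9, 0.6, 4.4]
tool_pos: [577.8, 1.7, 68.0]
ft_force: [-0.1, 1.3, 3.1]
tool_pos: [577.8, 1.7, 66.4]
ft_force: [1.0, 1.0, 4.3]
tool_pos: [578.0, 1.7, 66.0]
ft_force: [-6.3, -0.1, 22.7]
```

The button bottomed at z 66 (22.7 N). Hold a moment and retract.

```bash
python3 -m creep '[[[-1,0,0,0,0,0,0],[-1,0,0,-5,0,0,0],[-1,0,0,-15,0,0,0],[-1,0,0,-30,0,0,0],[-1,0,0,-40,0,0,0]]]'; python3 -m creep '[[[-1,-40,0,-40,0,0,0],[-1,-20,0,0,0,0,0],[-1,0,0,0,0,0,0],[-1,0,0,0,0,0,0]]]'; python3 - <<'E'
from h import *
print(pose().round(1),env.observe()["time"],env.observe()["ft_force"].round(1)); im=viewer.snapshot("wrist");cv2.imwrite("pics/w18.png",im)
im=viewer.snapshot("scene");cv2.imwrite("pics/s18.png",cv2.resize(im[140:310,150:350],None,fx=4,fy=3.5,interpolation=cv2.INTER_CUBIC))
E
```

```text
time: 39.98
tool_pos: [576.7, 1.7, 155.5]
eef_rot: [180.0, 0.1, -5.9]
ft_force: [0.9, -0.7, -0.2]
grip_width: 0.4
time: 40.48
tool_pos: [518.4, 7.9, 195.0]
eef_rot: [180.0, 0.0, -5.9]
ft_force: [0.2, -0.3, 0.1]
grip_width: 0.4
[518.4   7.9 195.  180.    0.   -5.9] 40.475 [ 0.2 -0.3  0.1]
```

View pics/w18.png

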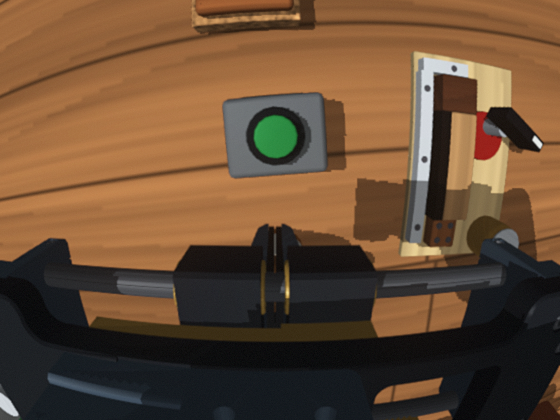

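View pics/s18.png

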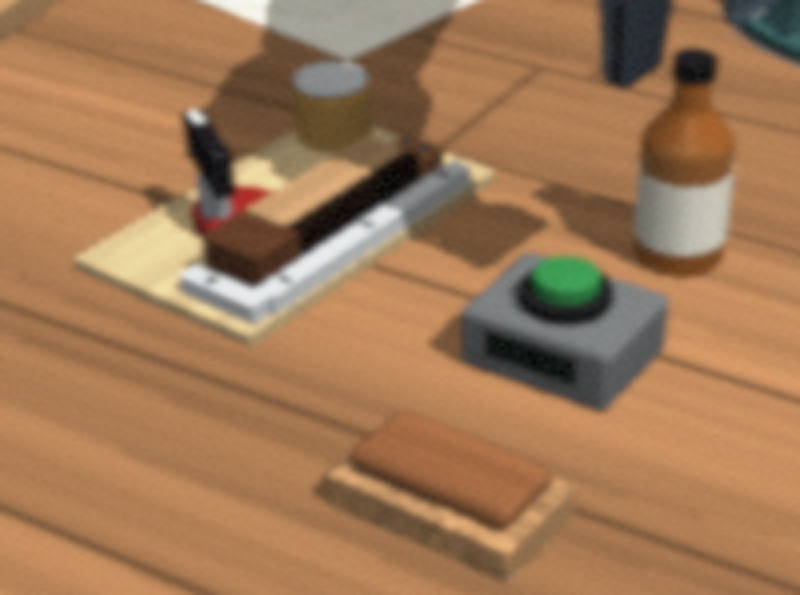

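The button is up again at (275,136). The neck is clamped on the fence with the cam turned, the bottle, tin and block stand where they were, and the arm is clear. Handing in.

```bash
python3 -c '
from plant import env
print(env.sign_off())'
```

```text
the job is handed in; nothing more can be done
None
```

The neck is in the jig and clamped, and I pressed the timer button fully and let it spring back. I handed the job in at about 40.5 s of the 72 s allowed; no verdict was reported.

**What I did:** I laid the neck flat along the fence and set it down gently (contact seen at about 20 N). I turned the cam from about 0.62 to about 2.15 rad. I then pushed the green button to its stop (z 66 mm, 22.7 N) and retracted.

**Last checks:**
- **Neck position:** measured before the button press, the heel was at about jig x = 95.7 mm and y = 34.8 mm, flat. It read 1.3° off the jig's axis, within the limit of about 3.4° and close to measurement error.
- **Clamp:** the peghead took a 15 N push towards the stop with almost no movement, so the neck is held.
- **After the press:** the pictures show the button up, the bottle, tin and sanding block where they stood, and the arm clear of everything.

**What did not go as described:**
- The neck was not dragged to the end stop. It stayed about 4–5 mm short, inside the 10 mm limit.
- The cam would not turn past about 2.15 rad. The reading at the wrist was about 3 N m against the stated 0.5–1 N m, and the handle twisted in the jaws instead. I could not explain this.
- I could not measure the cam's force on the neck directly. I inferred it from the push test and the torque.

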